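Fetch the dry engraving block from under the hood's sash and bed it for proofing

TASK

Raise the sash of the drying hood until its brake holds it up by itself, reach under it and take out the engraving block. Lay the block in the proofing bed, flat on the baseboard between the two cheeks, face up, with its ends level with the ends of the cheeks, and bring the sash fully down again. Guide the sash by hand, never let it drop, and leave the two paint jars in the hood as they stand.

Things in the scene. Friction and masses are not known exactly. Their poses are not given: they have to be found in the camera images.
- hood: Drying hood: fixed plywood box, clear roof and sash. 220 mm deep (its x; front at -x, to the robot), 318 wide (y). Origin: centre of its underside. Floor top 10 mm above the bench; inside 280 wide, free to 200 mm height; roof top 222. Sash plane x = -106 mm. Two tracks at y = +-139..155, 416 high, with a cross bar on top. Brake housing outside the right (-y) track to y = -187, 215 to 265 high.
- sill (a point): On the hood floor at the middle of the sash plane, 10 mm above the bench, axes as the hood's: where one reaches in, under the sash. The bench in front of the hood, up to the bed, is bare from x = 0.41 m on, between y = -0.33 and -0.06 m in the robot's frame. A blue toolbox 0.29 m high stands left of the hood (y above 0.12, x above 0.46 m).
- sash (a joint): Lift of the sash in m: 0 down, 0.205 top stop. Framed clear pane 276 x 192 mm, lower edge 12 mm above the bench + lift. Weighs 3.5 to 6.8 N, varying. When low it falls; a brake on its tapered edge rubs with 0.3 N, and 130 N/m more beyond 0.10 m, so it stays up only above 0.12 to 0.17 m, by weight: till then it hangs on the hand. Near the top raising takes up to 22 N, starting it down 13 N.
- sash_knob (a point): Centre of the head of the round wooden knob on the sash, where it is gripped: head 34 mm across, 16 mm long, axis along hood x, 38 mm in front of the sash plane and 95 mm above the sash's lower edge, mid-width. It rises with the sash.
- block: Engraving block of pale wood, loose, 60 mm long (its x), 40 wide (y), 23 high (z), about 90 g, a leaf cut in its upper face. Origin: centre of its underside. It starts on the hood floor, its middle 43 to 50 mm behind the sash plane, its length pointing into the hood (within 0.15 rad), at least 80 mm free on either side.
- bed: Proofing bed: fixed plywood board 140 (x) x 120 (y) x 12 mm. Origin: centre of its underside. Two wooden cheeks, 64 mm long (x), 18 wide, 19 high, stand on it either side of a 44 mm wide gap (y = -22 to 22) open at both ends. The block's width fits the gap with 2 mm to spare each side, so it goes in held by its ends, 60 mm apart. A 3 mm high brass strip runs at y = 56.
- bed_seat (a point): On the board midway between the cheeks, 12 mm above the bench: the middle of the seated block's underside belongs here, its length along the bed's x, either way round.
- jar_white: Closed white paint jar, 46 mm across, 50 mm high, standing at the back of the hood; bystander. Origin: centre of its underside.
- jar_ochre: Closed ochre paint jar, 40 mm across, 43 mm high, standing in the back half of the hood, behind the block; bystander. Origin: centre of its underside.

How it is judged:
By the outcome, as a careful person would: the job done as asked, in the order asked, and still so for the second after the job is handed in, with the robot touching nothing.
It also fails if it takes over 72 s, if anything falls off the work surface, if the arm or the gripper's body presses on something with over 40 N, if the wrist force passes 120 N, or if a joint passes its speed limit or range.

ROBOT

A 6-joint arm with a two-finger parallel gripper is mounted at the origin on a cart in front of the work surface, level with it; the furniture and walls round the work are solid. World frame = base frame: x ahead of the robot, y to its left, z up, the work surface at z = 0. Lengths are in m, angles in rad, forces in N, time in s.
With the tool pointing down it reaches from about 0.3 to 0.85 m from the base axis. Payload 5.4 kg.
Tool frame: the origin (TCP) lies at the very end of the fingers, on their centre line; the grasp point (between the pads) lies behind it (ctrl.grasp_offset is the z of the grasp point in the tool frame, in m); z points along the fingers, y is the line along which they close (so a half turn about z gives the same grasp; the last joint's range is limited). The gripper opens to 85 mm and grips with 20 to 120 N. Pads are 22 mm wide; open, the fingers measure 114 mm over their backs; the gripper's body (76 mm by 85 mm) begins 54 mm behind the grasp point. The pads swing forward as they close: fully open they stand 13 mm farther back than shut.
Start: joints at [0.906, 0.158, 1.597, -0, 1.386, -0.21], TCP at [0.253, 0.517, 0.209] pointing down, gripper open.
Joint ranges: [-2.91, 2.91], [-0.94, 2.29], [0.18, 2.7], [-1.29, 4.43], [0.17, 2.64], [-3, 3]. Speed limits (rad/s): [2.57, 2.57, 3.14, 3.14, 3.14, 3.14].

INTERFACE

Orientations are given as a rotation vector (axis times angle).
In Python, from plant import ctrl gives the robot as it stands.
- The arm moves only by the tool drive_tool, never from a script. Its argument "commands" is a list of rows, each a list of 7 numbers: the closure, from 0 (fully open) to 1 (shut), then the shift along the tool's x, y, z in cm, then the turn, a rotation vector about the tool's x, y, z in degrees. In form: [[grip, dx, dy, dz, ax, ay, az], ...]. A call has exactly 5 rows; each row is the pose to reach, as a shift and turn from the pose commanded when the call began, along the tool's axes at that moment; what a row does not reach only later rows make up. A row lasts 1/8 s, in which the tool goes at most 62.5 mm and 10.7 degrees, less where a joint would pass 70% of its speed; a pose out of reach is approached as far as the arm can. A call with a gripper value outside its range is refused whole. The fingers move at their own pace and stop on an object; the grip force is fixed at half the most. Time passes only in rows, so rows that repeat a pose let the fingers close, or fill a call up. It gives the time, the measured TCP pose, the force, the opening and the grip force at its end, in the units of the state.
- ctrl.observe(): the state, without advancing time (a new reading comes with each control period).
- ctrl.get_image(name): name is "scene" or "side" or "wrist"; returns a dict with "img" (400x640x3 uint8, red, green, blue), "z_map" (400x640 float32, m along the optical axis (not along the pixel's ray), 0 where there is no reading), "camera_matrix" (3x3 intrinsics, pixels), "R" (3x3) and "t" (3): a world point X has camera coordinates R X + t; the wrist camera has in their place "tool_from_camera" (4x4, takes a point from camera to tool coordinates, whose origin is the TCP and whose axes are the flange's). Camera axes: x right, y down, z forward; pixel columns grow to the right and rows downward; lengths in m; the calibration is good to about 2 mm. A picture is of the moment at which its call begins: read the wrist's pose just before it.
- ctrl.hand_in(): hands the job in; it is judged then, once.
The state is a dict: "time_s": time; "joint_positions": joint angles; "dq": joint speeds; "joint_torque": joint torques, N m; "tool_pos": TCP position; "tcp_rot": TCP orientation; "force": force on the tool from outside, world axes, zero at the start; "torque": the same for the moment, N m; "gripper_width": finger opening in m; "finger_force": force on a finger pad.
Only numpy, scipy, OpenCV 4.12 (cv2) and the standard library are available. Lean on these libraries where they do the work, as an engineer would, in place of code of your own. Each camera call takes 0.05 s, during which the arm holds its last target. There are 200 camera calls.

## Working session

There is one attempt and no reset: what is moved stays moved. The work goes in short steps, Python scripts to look and compute and a tool call to move; the robot and the scene stay as the last step left them, time stands still between calls to the robot, and variables do not carry over. Pictures are saved under pics/ and viewed, at most 10 in all, crops included, and the job is handed in when it is done.

Besides the shell and the picture viewer there is one more tool, called as a command line: name --pt "numbers of a row" for each row, then --argument value for the rest. drive_tool: Moves the arm, as the interface text tells. Its arguments: {"type":"object","properties":{"commands":{"type":"array","items":{"type":"array","items":{"type":"number"}}}},"required":["commands"]}

```bash
ls; mkdir -p pics; python3 - <<'E'
from plant import ctrl
import cv2,numpy as np
s=ctrl.observe();print({k:np.round(v,3) for k,v in s.items()},ctrl.grasp_offset)
for n in("scene","side"):
    d=ctrl.get_image(n);cv2.imwrite(f"pics/{n}0.png",d["img"][:,:,::-1]);np.savez(f"{n}0.npz",**d)
    print(n,np.round(-d["R"].T@d["t"],3),np.round(d["R"],2).tolist())
E
```

```text
pics
{'time_s': np.float64(0.0), 'joint_positions': array([ 0.906,  0.159,  1.598,  0.   ,  1.386, -0.21 ]), 'dq': array([ 0.001, -0.   , -0.   , -0.001, -0.001,  0.001]), 'joint_torque': array([-0.0000e+00, -3.9600e+01, -3.3143e+01, -0.0000e+00,  8.0000e-03,
       -0.0000e+00]), 'tool_pos': array([0.252, 0.516, 0.208]), 'tcp_rot': array([-7.08e-01, -3.06e+00,  3.00e-03]), 'force': array([ 0.251, -0.476, -0.744]), 'torque': array([-0.026, -0.054,  0.016]), 'finger_force': np.float64(0.0), 'gripper_width': np.float64(0.085)} -0.0187
scene [0.137 0.293 0.582] [[-0.68, -0.73, 0.02], [-0.43, 0.38, -0.82], [0.59, -0.57, -0.57]]
side [ 1.351 -0.294  0.597] [[0.19, 0.98, -0.0], [0.59, -0.11, -0.8], [-0.79, 0.15, -0.6]]
```

View pics/scene0.png

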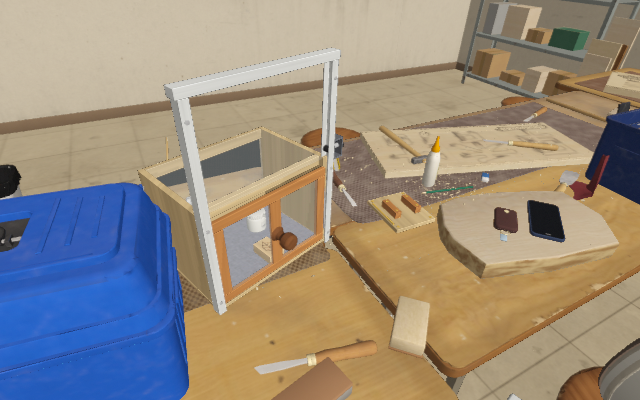

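View pics/side0.png

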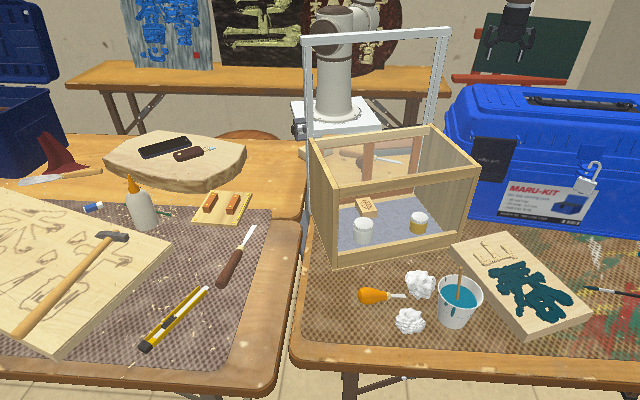

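The scene view shows the hood with knob at (288,241), the block behind the pane at about (262,248), and the bed at (403,208). The side view shows the bed at (222,208), the block at (367,207) and jars at (363,232) and (419,223).

```bash
cat >h.py <<'E'
import numpy as np,cv2
class V:
    def __init__(s,f):
        d=np.load(f) if isinstance(f,str) else f
        s.img,s.z,s.K,s.R,s.t=d["img"],d["z_map"],d["camera_matrix"],np.array(d["R"]),np.array(d["t"]).ravel()
        s.c=-s.R.T@s.t
        v,u=np.mgrid[:400,:640]
        s.X=((np.stack([u,v,np.ones_like(u)],-1)@np.linalg.inv(s.K).T)*s.z[...,None]-s.t)@s.R
    def ray(s,u,v):
        r=s.R.T@np.linalg.solve(s.K,[u,v,1.]);return r/np.linalg.norm(r)
    def onz(s,u,v,z):
        r=s.ray(u,v);return s.c+r*(z-s.c[2])/r[2]
    def px(s,P):
        q=s.K@(s.R@np.asarray(P,float)+s.t);return q[:2]/q[2]
E
python3 - <<'E'
from h import *
S,D=V("scene0.npz"),V("side0.npz")
np.set_printoptions(precision=4,suppress=True)
for n,v,pts in(("scene",S,[(288,241),(262,248),(403,208),(185,150),(331,150),(240,270),(257,220),(200,200)]),("side",D,[(222,208),(367,207),(363,232),(419,223),(210,200),(233,203),(400,160)])):
    for p in pts: print(n,p,v.X[p[1],p[0]])
def crop(v,x,y,w,h,k): return cv2.resize(v.img[y:y+h,x:x+w,::-1],None,fx=k,fy=k,interpolation=cv2.INTER_CUBIC)
a=np.hstack([crop(S,230,190,100,75,4),crop(D,335,175,100,75,4)])
b=np.hstack([crop(S,360,175,100,75,4),crop(D,180,175,100,75,4)])
cv2.imwrite("pics/m.png",np.vstack([a,b]))
E
```

```text
scene (288, 241) [ 0.5603 -0.0362  0.1203]
scene (262, 248) [ 0.6061 -0.0068  0.0892]
scene (403, 208) [ 0.5622 -0.4263  0.0123]
scene (185, 150) [0.5939 0.111  0.346 ]
scene (331, 150) [ 0.6079 -0.1894  0.2426]
scene (240, 270) [0.6014 0.0492 0.0697]
scene (257, 220) [ 0.606  -0.0011  0.1615]
scene (200, 200) [0.5901 0.1051 0.2622]
side (222, 208) [ 0.5743 -0.4186  0.0109]
side (367, 207) [ 0.8267 -0.11    0.1635]
side (363, 232) [ 0.8297 -0.1149  0.1019]
side (419, 223) [0.8196 0.0107 0.0969]
side (210, 200) [ 0.564  -0.4455  0.0334]
side (233, 203) [ 0.5841 -0.3874  0.0303]
side (400, 160) [ 0.7642 -0.0273  0.2229]
```

View pics/m.png

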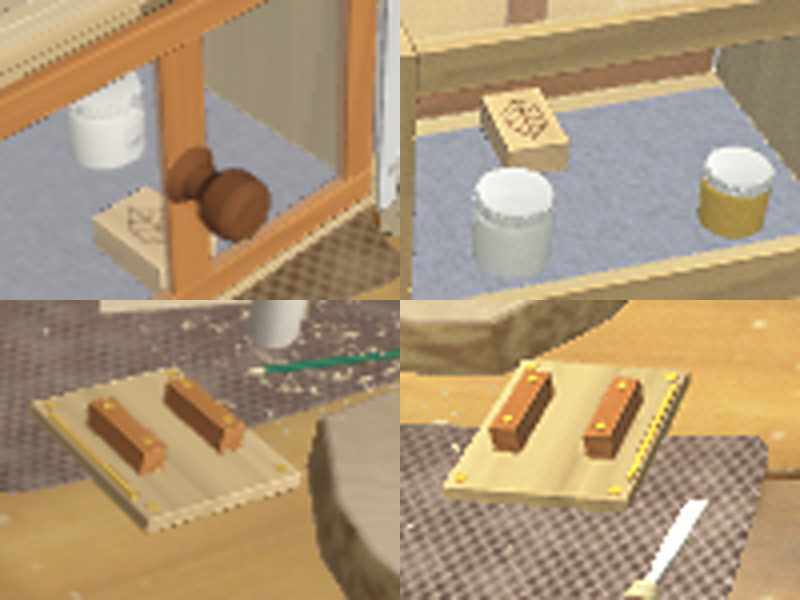

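The montage shows the block's top face in the side view with corners near (355,198), (370,197), (377,211) and (360,212). The bed's cheeks are clear in both views and the brass strip is on its hood side.

```bash
python3 - <<'E'
from h import *
S,D=V("scene0.npz"),V("side0.npz")
np.set_printoptions(precision=4,suppress=True)
# block top corners, side view
C=np.array([D.onz(335+x/4-.4,175+y/4-.4,.033)[:2] for x,y in((80,92),(141,88),(168,146),(100,150))])
print("block",C,C.mean(0),np.linalg.norm(np.roll(C,-1,0)-C,axis=1),[np.arctan2(*(a[::-1])) for a in(C[2]-C[1],C[3]-C[0])])
for n,z in((D,"white"),):
    print("white",D.onz(335+113/4,175+190/4,.06),"ochre",D.onz(335+337/4,175+165/4,.053))
# bed
for n,v in(("scene",S),("side",D)):
    X=v.X; bx=(X[...,0]>.47)&(X[...,0]<.68)&(X[...,1]<-.34)&(X[...,1]>-.51)
    for nm,lo,hi in(("cheek",.026,.036),("board",.008,.0155)):
        m=bx&(X[...,2]>lo)&(X[...,2]<hi); k,lab,st,_=cv2.connectedComponentsWithStats(m.astype(np.uint8))
        for i in range(1,k):
            if st[i,4]>40:
                r=cv2.minAreaRect((X[lab==i][:,:2]*1000).astype(np.float32));print(n,nm,st[i,4],r,X[lab==i][:,2].mean())
# sash plane from orange frame
X=S.X;hsv=cv2.cvtColor(S.img,cv2.COLOR_RGB2HSV)
m=(X[...,0]>.58)&(X[...,0]<.63)&(abs(X[...,1])<.2)&(X[...,2]>.01)&(X[...,2]<.205)
v,u=np.mgrid[:400,:640]; m&=(u>205)&(u<325)
m&=(hsv[...,1]>130)
P=X[m]; A=np.c_[P[:,1:],np.ones(len(P))]; w=np.ones(len(P),bool)
for _ in range(5):
    c=np.linalg.lstsq(A[w],P[w,0],rcond=None)[0]; w=abs(A@c-P[:,0])<.004
print("plane x=ay+bz+c",c,w.sum(),"y range",np.percentile(P[w,1],[.5,99.5]),"z",np.percentile(P[w,2],[.5,99.5]))
# tracks grey
m=(hsv[...,1]<50)&(X[...,0]>.55)&(X[...,0]<.66)&(abs(X[...,1])<.25)&(X[...,2]>.26)&(X[...,2]<.38)
P=X[m]
for s in(P[P[:,1]>-.03],P[P[:,1]<-.03]):
    print("track",len(s),np.percentile(s,[2,50,98],axis=0))
m=(X[...,0]<.597)&(X[...,0]>.54)&(X[...,1]<.0)&(X[...,1]>-.08)&(X[...,2]>.08)&(X[...,2]<.14)
print("knob",np.median(X[m],0),X[m].min(0),X[m].max(0)); ys,xs=np.where(m&(X[...,0]<.58));print(xs.min(),xs.max(),ys.min(),ys.max())
for z in (.107,): print(S.onz((xs.min()+xs.max())/2,(ys.min()+ys.max())/2,z))
E
```

```text
block [[ 0.6247 -0.0753]
 [ 0.628  -0.035 ]
 [ 0.6893 -0.0359]
 [ 0.6851 -0.0784]] [ 0.6568 -0.0562] [0.0404 0.0613 0.0427 0.0605] [np.float64(-0.014584637552349553), np.float64(-0.051004541800540905)]
white [ 0.7548 -0.0905  0.06  ] ochre [0.7503 0.0475 0.053 ]
scene cheek 124 ((556.1251831054688, -445.7779846191406), (20.17656707763672, 65.18601989746094), 75.34541320800781) 0.030833096440273867
scene cheek 131 ((574.4163208007812, -387.04058837890625), (20.797327041625977, 66.81964874267578), 74.08422088623047) 0.03082767356676262
scene board 1049 ((564.8699951171875, -417.1915588378906), (121.75340270996094, 142.17054748535156), 72.07864379882812) 0.012488232292313018
side cheek 79 ((481.5440673828125, -474.7054443359375), (15.490412712097168, 68.67494201660156), 6.828351020812988) 0.0308546100556746
side cheek 124 ((558.1099243164062, -447.3934631347656), (18.340717315673828, 65.44486236572266), 71.80279541015625) 0.029935739616098925
side cheek 125 ((577.5650634765625, -388.52081298828125), (19.238149642944336, 63.29400634765625), 71.8868637084961) 0.030332525042833628
side board 1235 ((554.3944091796875, -440.71728515625), (173.0048370361328, 155.46383666992188), 72.4220962524414) 0.01177972129576024
plane x=ay+bz+c [-0.0669  0.0005  0.6022] 3236 y range [-0.1787  0.0905] z [0.0152 0.2049]
track 1283 [[0.5878 0.0955 0.2629]
 [0.59   0.1078 0.3259]
 [0.6082 0.1121 0.378 ]]
track 878 [[ 0.6073 -0.2138  0.262 ]
 [ 0.6231 -0.1896  0.3217]
 [ 0.6293 -0.1808  0.378 ]]
knob [ 0.566  -0.0393  0.1158] [ 0.5575 -0.0588  0.0933] [ 0.5968 -0.0285  0.1265]
280 296 232 250
[ 0.5724 -0.0457  0.107 ]
```

```bash
cat >p.py <<'E'
import numpy as np
from scipy.spatial.transform import Rotation as Ro
GO=.0187
def att(yaw,tilt):
    """tool z tilted from straight down towards heading yaw; y closing horizontal, perpendicular to heading"""
    z=np.array([np.sin(tilt)*np.cos(yaw),np.sin(tilt)*np.sin(yaw),-np.cos(tilt)])
    y=np.array([-np.sin(yaw),np.cos(yaw),0]);return Ro.from_matrix(np.c_[np.cross(y,z),y,z])
def tcp(grasp,R,back=0): return np.array(grasp)+R.apply([0,0,GO-back])
def rel(p0,R0,p1,R1):
    return np.r_[R0.inv().apply(np.array(p1)-p0)*100,(R0.inv()*R1).as_rotvec(degrees=True)].round(2)
def plan(wps,cur=None):
    """chain of (name,p,R) ; prints each relative to the previous"""
    if cur is None:
        from plant import ctrl
        s=ctrl.observe();cur=(s["tool_pos"],Ro.from_rotvec(s["tcp_rot"]))
        print("t",s["time_s"],"tcp",np.round(s["tool_pos"],4),"F",np.round(s["force"],1),"w",round(float(s["gripper_width"]),4),"q",np.round(s["joint_positions"],2))
    for n,p,R in wps: print(n,np.round(p,3),rel(*cur,p,R).tolist());cur=(p,R)
YH=.067;KN=np.array([.570,-.046,.107]);SEAT=np.array([.566,-.417,.012]);YB=-.31;BL=np.array([.657,-.056,.010]);YBL=-.033
E
python3 - <<'E'
from p import *
R=att(YH,np.radians(40))
plan([("A",[.36,.15,.26],att(YH,0)),("B",tcp(KN,R,.09),R),("C",tcp(KN,R),R),("up",tcp(KN+[0,0,.19],R),R)])
E
```

```text
t 0.1 tcp [0.2522 0.5161 0.2079] F [-0.6 -0.   0.1] w 0.085 q [ 0.91  0.16  1.6   0.    1.39 -0.21]
A [0.36 0.15 0.26] [-25.76, -28.16, -5.17, -0.09, -0.05, -29.9]
B [ 0.524 -0.049  0.162] [-15.06, -20.96, 9.84, -0.0, -40.0, 0.0]
C [ 0.582 -0.045  0.093] [0.0, -0.0, 9.0, 0.0, 0.0, 0.0]
up [ 0.582 -0.045  0.283] [-12.21, -0.0, -14.55, 0.0, 0.0, 0.0]
```

drive_tool --pt "0 -5 -5.5 -1 0 0 -6" --pt "0 -10 -11 -2 0 0 -12" --pt "0 -15 -16.5 -3 0 0 -18" --pt "0 -20 -22 -4 0 0 -24" --pt "0 -25 -27.5 -5 0 0 -30"

```text
time_s: 0.72
tool_pos: [0.339, 0.2173, 0.2504]
tcp_rot: [-0.114, 3.139, -0.0]
force: [1.1, 0.0, 0.4]
gripper_width: 0.0854
finger_force: 0.0
```

```bash
python3 - <<'E'
from p import *
R=att(YH,np.radians(40))
plan([("B",tcp(KN,R,.09),R)])
E
```

```text
t 0.725 tcp [0.339  0.2173 0.2504] F [1.1 0.  0.4] w 0.0854 q [ 0.27 -0.34  1.98 -0.    1.5  -1.38]
B [ 0.524 -0.049  0.162] [-16.54, -27.92, 8.89, 0.11, -39.99, 0.33]
```

drive_tool --pt "0 -2 -5.5 0 0 0 0" --pt "0 -5 -11 1 0 -10 0" --pt "0 -8 -16.5 3 0 -20 0" --pt "0 -12 -22 5 0 -30 0" --pt "0 -16 -27 8 0 -40 0"

```text
time_s: 1.35
tool_pos: [0.4975, -0.0134, 0.1842]
tcp_rot: [-0.093, 2.478, 0.04]
force: [0.5, 1.5, 0.0]
gripper_width: 0.0856
finger_force: 0.0
```

```bash
python3 - <<'E'
from p import *
from plant import ctrl
import cv2
R=att(YH,np.radians(40))
plan([("B",tcp(KN,R,.09),R),("C",tcp(KN,R),R)])
s=ctrl.observe();d=ctrl.get_image("wrist");cv2.imwrite("pics/w1.png",d["img"][:,:,::-1])
np.savez("w1.npz",p=s["tool_pos"],r=s["tcp_rot"],**d);print(np.round(d["tool_from_camera"],3))
plan([("B",tcp(KN,R,.09),R)])
E
```

```text
t 1.35 tcp [ 0.4975 -0.0134  0.1842] F [0.5 1.5 0. ] w 0.0856 q [-0.52 -0.6   2.42  0.5   0.82 -2.41]
B [ 0.524 -0.049  0.162] [-0.51, -3.78, 3.24, 0.63, -2.04, 0.24]
C [ 0.582 -0.045  0.093] [0.0, -0.0, 9.0, 0.0, 0.0, 0.0]
[[-0.    -0.959 -0.284  0.072]
 [ 1.    -0.001  0.     0.   ]
 [-0.001 -0.284  0.959 -0.166]
 [ 0.     0.     0.     1.   ]]
t 1.4 tcp [ 0.4961 -0.0155  0.1786] F [-1.7  0.1 -3.7] w 0.0854 q [-0.52 -0.6   2.43  0.5   0.81 -2.42]
B [ 0.524 -0.049  0.162] [-1.0, -3.57, 2.89, 0.61, -2.23, 0.14]
```

View pics/w1.png

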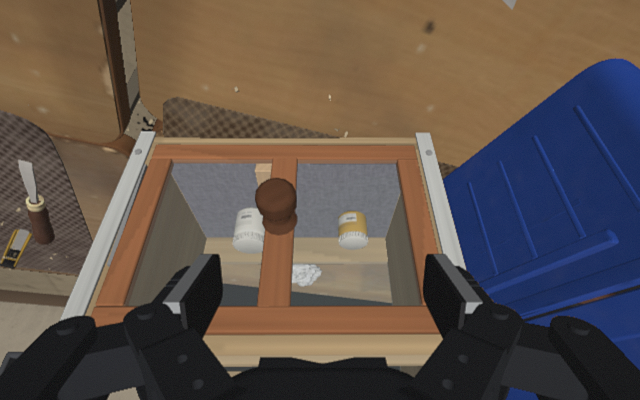

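The wrist view shows the sash with the knob head at about (276,197) and both fingers clear. The block edge is just visible at (264,172) and the jars at (250,230) and (352,230).

drive_tool --pt "0 -0.5 -1.8 1.5 0 -1 0" --pt "0 -1 -3.6 2.9 0.6 -2.2 0" --pt "0 -1 -3.6 2.9 0.6 -2.2 0" --pt "0 -1 -3.6 2.9 0.6 -2.2 0" --pt "0 -1 -3.6 2.9 0.6 -2.2 0"

```text
time_s: 2.02
tool_pos: [0.5254, -0.044, 0.1675]
tcp_rot: [-0.092, 2.445, 0.033]
force: [0.7, 0.2, 0.3]
gripper_width: 0.0857
finger_force: 0.0
```

```bash
cat >>p.py <<'E'
def wshot(name=None):
    from plant import ctrl
    import cv2
    s=ctrl.observe();d=ctrl.get_image("wrist")
    if name: cv2.imwrite(f"pics/{name}.png",d["img"][:,:,::-1])
    T=np.eye(4);T[:3,:3]=Ro.from_rotvec(s["tcp_rot"]).as_matrix();T[:3,3]=s["tool_pos"];W=T@d["tool_from_camera"]
    d["R"]=W[:3,:3].T;d["t"]=-d["R"]@W[:3,3]
    from h import V
    return V(d)
E
python3 - <<'E'
from p import *
import cv2
v=wshot();hsv=cv2.cvtColor(v.img,cv2.COLOR_RGB2HSV)
X=v.X;m=(abs(X[...,0]-.56)<.035)&(abs(X[...,1]+.046)<.04)&(abs(X[...,2]-.11)<.03)&(X[...,0]<.592)
ys,xs=np.where(m);print(m.sum(),xs.min(),xs.max(),ys.min(),ys.max(),X[m].min(0),X[m].max(0),np.median(X[m],0))
print(v.px(KN),v.px(KN+[0,.017,0]),v.px(KN-[0,.017,0]))
R=att(YH,np.radians(40));plan([("C",tcp(KN,R),R)])
E
```

```text
1791 293 338 171 218 [ 0.55820213 -0.06169182  0.09345971] [ 0.59110588 -0.02855963  0.12543599] [ 0.56181961 -0.04545524  0.11492922]
[314.36561185 191.0918917 ] [337.51048316 192.06272936] [291.02275883 190.11274946]
t 2.075 tcp [ 0.5255 -0.0441  0.1676] F [-0.3  0.8  0.4] w 0.0856 q [-0.57 -0.46  2.39  0.61  0.73 -2.58]
C [ 0.582 -0.045  0.093] [0.48, -0.53, 9.36, 0.27, -0.16, 0.36]
```

drive_tool --pt "0 0.3 -0.3 3 0 0 0" --pt "0 0.5 -0.5 6 0 0 0" --pt "0 0.5 -0.5 9 0 0 0.3" --pt "0 0.5 -0.5 9.2 0 0 0.3" --pt "0 0.5 -0.5 9.2 0 0 0.3"

```text
time_s: 2.7
tool_pos: [0.5808, -0.0453, 0.0939]
tcp_rot: [-0.085, 2.445, 0.035]
force: [-0.5, -0.4, -0.8]
gripper_width: 0.0855
finger_force: 0.0
```

drive_tool --pt "0.5 0 0 0 0 0 0" --pt "1 0 0 0 0 0 0" --pt "1 0 0 0 0 0 0" --pt "1 0 0 0 0 0 0" --pt "1 0 0 0 0 0 0"

```text
time_s: 3.32
tool_pos: [0.5807, -0.0451, 0.0939]
tcp_rot: [-0.085, 2.445, 0.036]
force: [-13.8, 0.8, 12.8]
gripper_width: 0.0254
finger_force: 58.2
```

```bash
python3 - <<'E'
from p import *
from plant import ctrl
p=ctrl.observe()["tool_pos"];R=Ro.from_rotvec(ctrl.observe()["tcp_rot"])
plan([("up1",p+[0,0,.06],R),("up",p+[0,0,.193],R)])
E
```

```text
t 3.325 tcp [ 0.5807 -0.0451  0.0939] F [-13.8   0.8  12.8] w 0.0254 q [-0.49 -0.11  2.29  0.82  0.49 -2.77]
up1 [ 0.581 -0.045  0.154] [-3.84, 0.02, -4.61, 0.0, 0.0, 0.0]
up [ 0.581 -0.045  0.287] [-8.52, 0.05, -10.21, 0.0, 0.0, 0.0]
```

drive_tool --pt "0.3 0 0 0 0 0 0" --pt "0.3 0 0 0 0 0 0" --pt "0.3 0.5 0 0.7 0 0 0" --pt "0.3 0.5 0 0.8 0 0 0" --pt "0.3 0.5 0 0.8 0 0 0"

```text
time_s: 3.95
tool_pos: [0.5817, -0.0453, 0.0833]
tcp_rot: [-0.084, 2.447, 0.036]
force: [-0.6, -0.5, -0.2]
gripper_width: 0.0593
finger_force: 0.0
```

drive_tool --pt "1 0 0 0 0 0 0" --pt "1 0 0 0 0 0 0" --pt "1 0 0 0 0 0 0" --pt "1 0 0 0 0 0 0" --pt "1 0 0 0 0 0 0"

```text
time_s: 4.58
tool_pos: [0.5818, -0.0449, 0.0842]
tcp_rot: [-0.085, 2.446, 0.036]
force: [-11.3, 0.6, 10.0]
gripper_width: 0.0297
finger_force: 58.0
```

drive_tool --pt "0.35 0 0 0 0 0 0" --pt "0.35 0 0 0 0 0 0" --pt "0.35 0.5 0 0.8 0 0 0" --pt "0.35 0.5 0 0.8 0 0 0" --pt "0.35 0.5 0 0.8 0 0 0"

```text
time_s: 5.2
tool_pos: [0.5833, -0.0453, 0.0746]
tcp_rot: [-0.084, 2.446, 0.035]
force: [-0.2, 0.5, 0.6]
gripper_width: 0.0558
finger_force: 0.0
```

drive_tool --pt "1 0 0 0 0 0 0" --pt "1 0 0 0 0 0 0" --pt "1 0 0 0 0 0 0" --pt "1 0 0 0 0 0 0" --pt "1 0 0 0 0 0 0"

```text
time_s: 5.82
tool_pos: [0.5832, -0.0448, 0.0751]
tcp_rot: [-0.085, 2.445, 0.036]
force: [-12.8, 1.4, 12.7]
gripper_width: 0.0296
finger_force: 57.9
```

```bash
python3 - <<'E'
from p import *
from plant import ctrl
p=ctrl.observe()["tool_pos"];R=Ro.from_rotvec(ctrl.observe()["tcp_rot"])
plan([("up1",p+[0,0,.10],R),("up",p+[0,0,.193],R)])
E
```

```text
t 5.825 tcp [ 0.5832 -0.0448  0.0751] F [-12.8   1.4  12.7] w 0.0296 q [-0.48 -0.06  2.29  0.89  0.45 -2.85]
up1 [ 0.583 -0.045  0.175] [-6.41, 0.04, -7.68, 0.0, 0.0, 0.0]
up [ 0.583 -0.045  0.268] [-5.96, 0.04, -7.14, 0.0, 0.0, 0.0]
```

```bash
python3 - <<'E'
from p import *
from plant import ctrl
import cv2
v=wshot();a=v.img[140:400,190:450]
d=ctrl.get_image("scene");b=d["img"][160:290,220:350]
cv2.imwrite("pics/k.png",np.hstack([cv2.resize(a,(400,400)),cv2.resize(b,(400,400),interpolation=cv2.INTER_CUBIC)])[:,:,::-1])
E
```

```text
(no output)
```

View pics/k.png

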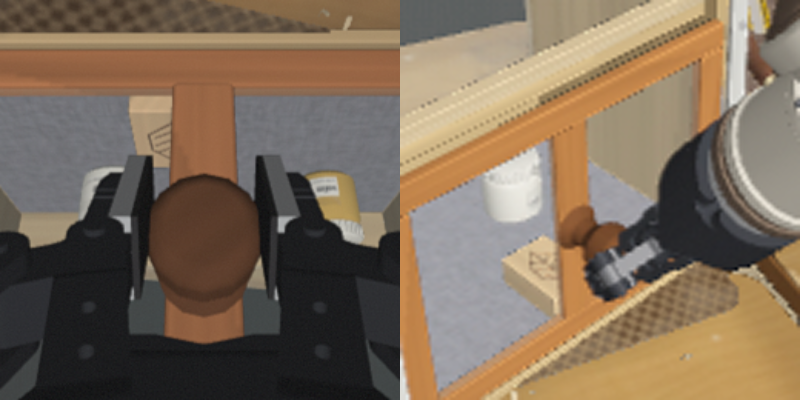

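The crop shows the pads straddling the knob head, centred about 6 mm below its centre and not deep enough along the tool. I regrip.

drive_tool --pt "0.35 0 0 0 0 0 0" --pt "0.35 0 0 0 0 0 0" --pt "0.35 -0.6 0 0.2 0 0 0" --pt "0.35 -0.6 0 0.3 0 0 0" --pt "0.35 -0.6 0 0.3 0 0 0"

```text
time_s: 6.55
tool_pos: [0.5898, -0.0448, 0.0759]
tcp_rot: [-0.084, 2.446, 0.035]
force: [0.7, -0.1, -0.0]
gripper_width: 0.0556
finger_force: 0.0
```

drive_tool --pt "1 0 0 0 0 0 0" --pt "1 0 0 0 0 0 0" --pt "1 0 0 0 0 0 0" --pt "1 0 0 0 0 0 0" --pt "1 0 0 0 0 0 0"

```text
time_s: 7.18
tool_pos: [0.5894, -0.0444, 0.0761]
tcp_rot: [-0.085, 2.446, 0.036]
force: [-9.7, 2.0, 8.0]
gripper_width: 0.0308
finger_force: 58.2
```

drive_tool --pt "1 -0.6 0 -0.8 0 0 0" --pt "1 -1.3 0 -1.5 0 0 0" --pt "1 -1.9 0 -2.3 0 0 0" --pt "1 -2.6 0 -3.1 0 0 0" --pt "1 -2.6 0 -3.1 0 0 0"

```text
time_s: 7.8
tool_pos: [0.5892, -0.0444, 0.1156]
tcp_rot: [-0.084, 2.447, 0.037]
force: [3.9, 2.2, -7.8]
gripper_width: 0.0307
finger_force: 62.4
```

```bash
cat >>p.py <<'E'
def sashz():
    """lower/upper edge of sash from scene view: frame pixels on the sash plane"""
    from plant import ctrl
    from h import V
    import cv2
    v=V(ctrl.get_image("scene"));X=v.X;h=cv2.cvtColor(v.img,cv2.COLOR_RGB2HSV)
    m=(abs(X[...,0]+.0669*X[...,1]-.602)<.006)&(h[...,1]>130)&(X[...,1]>.02)&(X[...,1]<.088)&(X[...,2]>.012)
    return np.percentile(X[m][:,2],[1,99]).round(4)
E
python3 -c "
from p import *
print(sashz());plan([])"
```

```text
[0.0555 0.2451]
t 7.85 tcp [ 0.5892 -0.0444  0.1154] F [ 3.7  0.9 -6.8] w 0.0308 q [-0.47 -0.13  2.26  0.74  0.52 -2.67]
```

drive_tool --pt "1 -1.0 0 -1.2 0 0 0" --pt "1 -2.0 0 -2.4 0 0 0" --pt "1 -3.0 0 -3.6 0 0 0" --pt "1 -4.0 0 -4.8 0 0 0" --pt "1 -5.0 0 -6.0 0 0 0"

```text
time_s: 8.48
tool_pos: [0.5891, -0.0444, 0.193]
tcp_rot: [-0.083, 2.448, 0.038]
force: [10.1, 2.3, -9.2]
gripper_width: 0.0305
finger_force: 64.4
```

drive_tool --pt "1 -1.0 0 -1.2 0 0 0" --pt "1 -2.0 0 -2.4 0 0 0" --pt "1 -3.0 0 -3.6 0 0 0" --pt "1 -4.0 0 -4.8 0 0 0" --pt "1 -4.6 0 -5.6 0 0 0"

```text
time_s: 9.1
tool_pos: [0.5889, -0.0443, 0.2635]
tcp_rot: [-0.082, 2.449, 0.04]
force: [27.6, 3.7, -20.3]
gripper_width: 0.0307
finger_force: 62.5
```

```bash
python3 -c "
from p import *
print(sashz());plan([])"
```

```text
[0.203  0.3925]
t 9.15 tcp [ 0.5892 -0.0443  0.2655] F [-2.   5.   0.3] w 0.0309 q [-0.48 -0.36  2.11  0.47  0.83 -2.34]
```

drive_tool --pt "0.4 0 0 0 0 0 0" --pt "0.3 0 0 0 0 0 0" --pt "0 0 0 0 0 0 0" --pt "0 0 0 0 0 0 0" --pt "0 0 0 -3 0 0 0"

```text
time_s: 9.78
tool_pos: [0.5693, -0.0464, 0.2878]
tcp_rot: [-0.084, 2.45, 0.038]
force: [0.5, -0.2, -0.3]
gripper_width: 0.0854
finger_force: 0.0
```

drive_tool --pt "0 0 0 -3 0 0 0" --pt "0 0 0 -8 0 0 0" --pt "0 0 0 -10 0 0 0" --pt "0 0 0 -10 0 0 0" --pt "0 0 0 -10 0 0 0"

```text
time_s: 10.4
tool_pos: [0.5064, -0.0516, 0.3656]
tcp_rot: [-0.083, 2.447, 0.036]
force: [0.1, 0.4, -0.6]
gripper_width: 0.0854
finger_force: 0.0
```

```bash
python3 - <<'E'
from p import *
print(sashz())
R=att(YBL,np.radians(45))
g=np.array([.672,-.056,.018])
plan([("low",g+R.apply([0,0,-.20])+[0,0,-.0],R),("pre",g+R.apply([0,0,-.13]),R),("in",g,R)])
E
```

```text
[0.2055 0.395 ]
t 10.45 tcp [ 0.5064 -0.0514  0.3652] F [ 0.5 -0.1 -0.3] w 0.0856 q [-0.63 -0.67  2.12  0.46  1.17 -2.33]
low [ 0.531 -0.051  0.159] [11.28, -0.27, 17.38, 4.2, -5.33, 4.16]
pre [ 0.58  -0.053  0.11 ] [0.0, -0.0, 7.0, 0.0, 0.0, 0.0]
in [ 0.672 -0.056  0.018] [-0.0, 0.0, 13.0, 0.0, 0.0, 0.0]
```

drive_tool --pt "0 4.5 0 2.5 0 0 0" --pt "0 7.9 0 6.8 1 -1 1" --pt "0 9.6 0 12 2 -3 2" --pt "0 11.3 -0.3 17.4 4.2 -5.3 4.2" --pt "0 11.3 -0.3 17.4 4.2 -5.3 4.2"

```text
time_s: 11.08
tool_pos: [0.527, -0.0483, 0.1516]
tcp_rot: [0.04, 2.369, -0.006]
force: [0.0, 0.5, 0.2]
gripper_width: 0.0854
finger_force: 0.0
```

```bash
python3 - <<'E'
from p import *
import cv2
v=wshot("w2")
R=att(YBL,np.radians(45));g=np.array([.672,-.056,.018])
plan([("pre",g+R.apply([0,0,-.13]),R),("in",g,R)])
X=v.X;m=(X[...,2]>.027)&(X[...,2]<.039)&(X[...,0]>.615)&(X[...,0]<.70)&(X[...,1]>-.10)&(X[...,1]<-.01)
r=cv2.minAreaRect((X[m][:,:2]*1000).astype(np.float32));print(m.sum(),r)
E
```

```text
t 11.125 tcp [ 0.5293 -0.05    0.157 ] F [ 1.1 -0.4  1.2] w 0.0852 q [-0.55 -0.49  2.46  0.71  0.58 -2.58]
pre [ 0.58  -0.053  0.11 ] [-0.31, -0.15, 6.92, 0.22, -0.33, -0.07]
in [ 0.672 -0.056  0.018] [-0.0, 0.0, 13.0, 0.0, 0.0, 0.0]
1447 ((656.4814453125, -53.93077087402344), (62.43179702758789, 39.99712371826172), 3.1179497241973877)
```

View pics/w2.png

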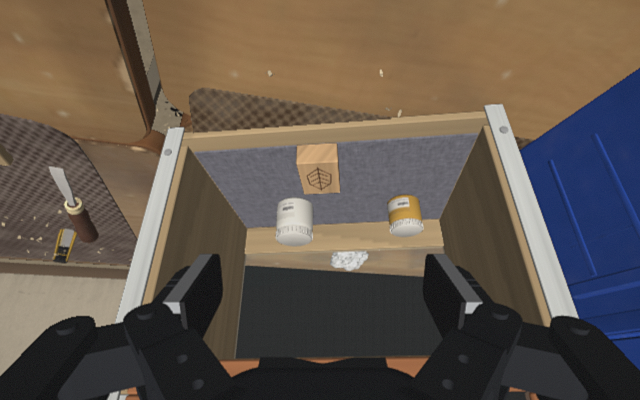

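The wrist view shows the open hood, with the block at (318,168) and jars at (295,222) and (405,215), all clear.

drive_tool --pt "0 -0.2 0 3 0 0 0" --pt "0 -0.3 -0.1 5 0.2 -0.3 0" --pt "0 -0.3 -0.1 5 0.2 -0.3 0" --pt "0 -0.3 -0.1 5 0.2 -0.3 0" --pt "0 -0.3 -0.1 5 0.2 -0.3 0"

```text
time_s: 11.75
tool_pos: [0.5691, -0.055, 0.1297]
tcp_rot: [0.04, 2.346, -0.023]
force: [-0.1, 0.8, 0.4]
gripper_width: 0.0854
finger_force: 0.0
```

```bash
python3 - <<'E'
from p import *
import cv2
v=wshot()
X=v.X
def meas(m):
    m=cv2.morphologyEx(m.astype(np.uint8),cv2.MORPH_OPEN,np.ones((3,3)))>0
    r=cv2.minAreaRect((X[m][:,:2]*1000).astype(np.float32));print(m.sum(),r,X[m][:,2].mean())
    c,_=cv2.findContours(m.astype(np.uint8),cv2.RETR_EXTERNAL,cv2.CHAIN_APPROX_SIMPLE);c=max(c,key=cv2.contourArea)
    q=cv2.approxPolyDP(c,.05*cv2.arcLength(c,True),True)[:,0];print([v.onz(*p,.033)[:2].round(4).tolist() for p in q])
meas((X[...,2]>.028)&(X[...,2]<.038)&(X[...,0]>.615)&(X[...,0]<.70)&(X[...,1]>-.10)&(X[...,1]<-.01))
R=att(0,np.radians(45));g=np.array([.672,-.055,.018])
plan([("in",g,R)])
E
```

```text
1915 ((655.9188232421875, -54.06651306152344), (61.306217193603516, 40.04753112792969), 3.022614002227783) 0.03346392389714114
[[0.6205, -0.0366], [0.622, -0.0739], [0.687, -0.0721], [0.6843, -0.0328]]
t 11.8 tcp [ 0.5689 -0.0549  0.1293] F [ 0.5 -0.9 -0.7] w 0.0849 q [-0.5  -0.27  2.39  0.87  0.42 -2.73]
in [ 0.672 -0.055  0.018] [0.72, 0.41, 15.15, -1.66, 0.52, -1.28]
```

```bash
python3 - <<'E'
from p import *
R=att(.04,np.radians(45));g=np.array([.671,-.0535,.018])
plan([("half",g+R.apply([0,0,-.07]),R),("in",g,R)])
E
```

```text
t 11.8 tcp [ 0.5689 -0.0549  0.1293] F [ 0.5 -0.9 -0.7] w 0.0849 q [-0.5  -0.27  2.39  0.87  0.42 -2.73]
half [ 0.622 -0.055  0.067] [0.72, 0.16, 8.08, -3.28, 0.52, -2.89]
in [ 0.671 -0.054  0.018] [0.0, -0.0, 7.0, 0.0, 0.0, 0.0]
```

drive_tool --pt "0 0.2 0 2 -1 0 -1" --pt "0 0.5 0.1 4 -2 0.5 -2" --pt "0 0.7 0.2 6 -3.3 0.5 -2.9" --pt "0 0.7 0.2 8 -3.3 0.5 -2.9" --pt "0 0.7 0.2 8 -3.3 0.5 -2.9"

```text
time_s: 12.42
tool_pos: [0.623, -0.0505, 0.0783]
tcp_rot: [-0.039, 2.379, 0.017]
force: [0.5, 0.9, 0.7]
gripper_width: 0.0854
finger_force: 0.0
```

```bash
python3 - <<'E'
from p import *
R=att(.04,np.radians(45));g=np.array([.671,-.0535,.018])
plan([("in",g,R)])
E
```

```text
t 12.425 tcp [ 0.623  -0.0505  0.0783] F [0.5 0.9 0.7] w 0.0854 q [-0.45  0.03  2.23  1.09  0.37 -2.99]
in [ 0.671 -0.054  0.018] [0.7, -0.47, 7.67, -0.21, -1.35, -0.32]
```

```bash
python3 - <<'E'
from p import *
from itertools import product
data=[([.27,-.34,1.98,0,1.5,-1.38],[-.114,3.139,0]),([-.45,.03,2.23,1.09,.37,-2.99],[-.039,2.379,.017]),([-.48,-.36,2.11,.47,.83,-2.34],[-.082,2.449,.04])]
def ori(q,s4,s6,off): return Ro.from_euler('ZYZYZ',[q[0],q[1]+q[2],s4*q[3],q[4],s6*q[5]+off])
best=min(((sum((ori(q,a,b,o).inv()*Ro.from_rotvec(r)).magnitude() for q,r in data),a,b,o) for a,b,o in product([1,-1],[1,-1],np.arange(4)*np.pi/2)))
print(best);_,a,b,o=best
for tilt,yaw in product([45,40,36],[.04,-.04,-.1,-.16]):
  for j1,A in((-.42,2.22),):
    e=(Ro.from_euler('ZY',[j1,A]).inv()*att(yaw,np.radians(tilt))).as_euler('ZYZ')
    print(tilt,yaw,np.round([a*e[0],e[1],b*(e[2]-o)],2))
E
```

```text
Traceback (most recent call last):
  File "scipy/spatial/transform/_rotation.pyx", line 1413, in scipy.spatial.transform._rotation.Rotation.from_euler
ValueError: Expected axis specification to be a non-empty string of upto 3 characters, got ZYZYZ
```

```bash
cat >kin.py <<'E'
from p import *
from itertools import product
data=[([.27,-.34,1.98,0,1.5,-1.38],[-.114,3.139,0]),([-.45,.03,2.23,1.09,.37,-2.99],[-.039,2.379,.017]),([-.48,-.36,2.11,.47,.83,-2.34],[-.082,2.449,.04])]
def ori(q,s4,s6,off): return Ro.from_euler('ZY',[q[0],q[1]+q[2]])*Ro.from_euler('ZYZ',[s4*q[3],q[4],s6*q[5]+off])
best=min(((sum((ori(q,a,b,o).inv()*Ro.from_rotvec(r)).magnitude() for q,r in data),a,b,o) for a,b,o in product([1,-1],[1,-1],np.arange(4)*np.pi/2)))
E
python3 - <<'E'
from kin import *
print(best);_,a,b,o=best
for tilt,yaw in product([45,40,36],[.04,-.04,-.1,-.16]):
  for j1,A in((-.42,2.22),):
    e=(Ro.from_euler('ZY',[j1,A]).inv()*att(yaw,np.radians(tilt))).as_euler('ZYZ')
    print(tilt,yaw,np.round([a*e[0],e[1],b*(e[2]-o)],2))
E
```

```text
(0.019150051107381216, 1, 1, np.float64(1.5707963267948966))
45 0.04 [ 1.05  0.37 -2.93]
45 -0.04 [ 1.01  0.32 -2.83]
45 -0.1 [ 0.95  0.28 -2.74]
45 -0.16 [ 0.88  0.24 -2.62]
40 0.04 [ 0.83  0.4  -2.72]
40 -0.04 [ 0.76  0.35 -2.6 ]
40 -0.1 [ 0.7   0.32 -2.49]
40 -0.16 [ 0.61  0.29 -2.37]
36 0.04 [ 0.67  0.43 -2.58]
36 -0.04 [ 0.61  0.39 -2.45]
36 -0.1 [ 0.54  0.37 -2.34]
36 -0.16 [ 0.47  0.34 -2.22]
```

```bash
python3 - <<'E'
from p import *
R=att(-.05,np.radians(38));g=np.array([.669,-.0545,.017])
plan([("a",g+R.apply([0,0,-.06]),R),("in",g,R)])
E
```

```text
t 12.425 tcp [ 0.623  -0.0505  0.0783] F [0.5 0.9 0.7] w 0.0854 q [-0.45  0.03  2.23  1.09  0.37 -2.99]
a [ 0.632 -0.053  0.064] [0.31, -0.25, 1.64, 3.18, 5.65, 3.57]
in [ 0.669 -0.054  0.017] [0.0, -0.0, 6.0, 0.0, 0.0, 0.0]
```

drive_tool --pt "0 0 -0.1 0 1.5 3 1.8" --pt "0 0.3 -0.2 0 3.2 5.6 3.6" --pt "0 0.3 -0.2 1.6 3.2 5.6 3.6" --pt "0 0.3 -0.2 1.6 3.2 5.6 3.6" --pt "0 0.3 -0.2 1.6 3.2 5.6 3.6"

```text
time_s: 13.05
tool_pos: [0.6309, -0.0523, 0.0647]
tcp_rot: [0.064, 2.477, -0.022]
force: [-0.0, -0.1, -0.1]
gripper_width: 0.0856
finger_force: 0.0
```

```bash
python3 - <<'E'
from p import *
R=att(-.05,np.radians(38));g=np.array([.669,-.0545,.017])
plan([("in",g,R)])
E
```

```text
t 13.05 tcp [ 0.6309 -0.0523  0.0647] F [-0.  -0.1 -0.1] w 0.0856 q [-0.38  0.09  2.14  0.66  0.33 -2.46]
in [ 0.669 -0.054  0.017] [-0.06, -0.03, 6.11, -0.04, 0.03, -0.07]
```

drive_tool --pt "0 0 0 2 0 0 0" --pt "0 0 0 4 0 0 0" --pt "0 -0.1 0 5.5 0 0 0" --pt "0 -0.1 0 6 0 0 0" --pt "0 -0.1 0 6 0 0 0"

```text
time_s: 13.68
tool_pos: [0.669, -0.0543, 0.018]
tcp_rot: [0.064, 2.477, -0.022]
force: [-0.3, -0.5, 0.5]
gripper_width: 0.0853
finger_force: 0.0
```

drive_tool --pt "0.3 0 0 0 0 0 0" --pt "0.5 0 0 0 0 0 0" --pt "1 0 0 0 0 0 0" --pt "1 0 0 0 0 0 0" --pt "1 0 0 0 0 0 0"

```text
time_s: 14.3
tool_pos: [0.671, -0.0548, 0.0202]
tcp_rot: [0.063, 2.473, -0.024]
force: [-0.5, 0.1, 5.2]
gripper_width: -0.0002
finger_force: 2.8
```

```bash
python3 - <<'E'
from p import *
from plant import ctrl
import cv2
v=wshot();cv2.imwrite("pics/g.png",cv2.resize(v.img[100:400,120:520],(800,600))[:,:,::-1])
plan([])
E
```

```text
t 14.35 tcp [ 0.671  -0.0549  0.0202] F [-0.6 -0.2  6. ] w 0.0002 q [-0.35  0.29  2.04  0.83  0.25 -2.62]
```

View pics/g.png

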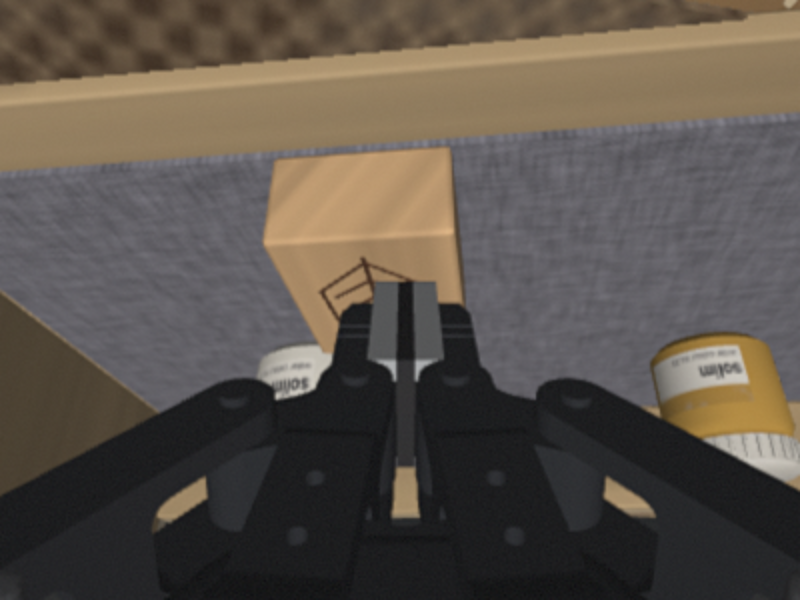

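The crop shows the fingers shut above the block, missing its sides; the tips end near (322,242). I measure the real tip position in the tool frame.

```bash
python3 - <<'E'
from p import *
from plant import ctrl
s=ctrl.observe();d=ctrl.get_image("wrist");z=d["z_map"];K=d["camera_matrix"];T=d["tool_from_camera"]
for u in (312,318,322,326,332):
  for vv in (236,239,241,243,246,252,260,270,278):
    if u in(318,326): print(u,vv,np.round((T@np.r_[np.linalg.inv(K)@[u,vv,1]*z[vv,u],1])[:3],4))
v=wshot();X=v.X
m=(X[...,2]>.028)&(X[...,2]<.038)&(X[...,0]>.615)&(X[...,0]<.70)&(X[...,1]>-.10)&(X[...,1]<-.01)
print(np.round([X[m].min(0),X[m].max(0)],4))
E
```

```text
318 236 [ 0.0133 -0.0015 -0.0281]
318 239 [ 0.0112 -0.0015 -0.0265]
318 241 [ 0.0108 -0.0015 -0.0276]
318 243 [ 0.0107 -0.0015 -0.0295]
318 246 [ 0.0109 -0.0015 -0.0331]
318 252 [ 0.0107 -0.0014 -0.0384]
318 260 [ 0.0106 -0.0013 -0.0453]
318 270 [ 0.0106 -0.0012 -0.0533]
318 278 [ 0.0111 -0.0011 -0.0599]
326 236 [ 0.0133  0.002  -0.028 ]
326 239 [ 0.011   0.002  -0.0259]
326 241 [ 0.0107  0.002  -0.0276]
326 243 [ 0.0107  0.002  -0.0297]
326 246 [ 0.0108  0.0019 -0.033 ]
326 252 [ 0.0115  0.0019 -0.0401]
326 260 [ 0.0108  0.0018 -0.0457]
326 270 [ 0.0113  0.0017 -0.0546]
326 278 [ 0.0108  0.0016 -0.0594]
[[ 0.6266 -0.0817  0.028 ]
 [ 0.6894 -0.0394  0.038 ]]
```

drive_tool --pt "1 0 0 -2 0 0 0" --pt "0.5 0 0 -4 0 0 0" --pt "0 0 0 -6 0 0 0" --pt "0 0 0 -6 0 0 0" --pt "0 0 0 -6 0 0 0"

```text
time_s: 15.08
tool_pos: [0.6324, -0.0523, 0.0648]
tcp_rot: [0.064, 2.477, -0.022]
force: [0.3, 1.2, 0.4]
gripper_width: 0.0723
finger_force: 0.0
```

```bash
python3 - <<'E'
from p import *
import cv2
v=wshot("w4");X=v.X
m=(X[...,2]>.028)&(X[...,2]<.038)&(X[...,0]>.615)&(X[...,0]<.70)&(X[...,1]>-.11)&(X[...,1]<-.01)
m=cv2.morphologyEx(m.astype(np.uint8),cv2.MORPH_OPEN,np.ones((3,3)))
n,l,st,_=cv2.connectedComponentsWithStats(m);i=1+st[1:,4].argmax()
print(st[i],cv2.minAreaRect((X[l==i][:,:2]*1000).astype(np.float32)),X[l==i][:,2].mean(),X[l==i].min(0),X[l==i].max(0))
R=att(-.05,np.radians(38));g=np.array([.677,-.055,-.0055])
plan([("in",g,R)])
E
```

```text
[ 271  178   75   61 3654] ((658.777099609375, -60.252830505371094), (61.942474365234375, 40.15874099731445), 3.7632062435150146) 0.03339587778655563 [ 0.62715076 -0.0821137   0.02803722] [ 0.68937727 -0.03845962  0.0351968 ]
t 15.125 tcp [ 0.6322 -0.0522  0.0644] F [-0.3 -0.2 -0.1] w 0.0791 q [-0.38  0.1   2.14  0.65  0.33 -2.46]
in [ 0.677 -0.055 -0.006] [0.77, -0.05, 8.27, -0.04, -0.0, -0.07]
```

View pics/w4.png

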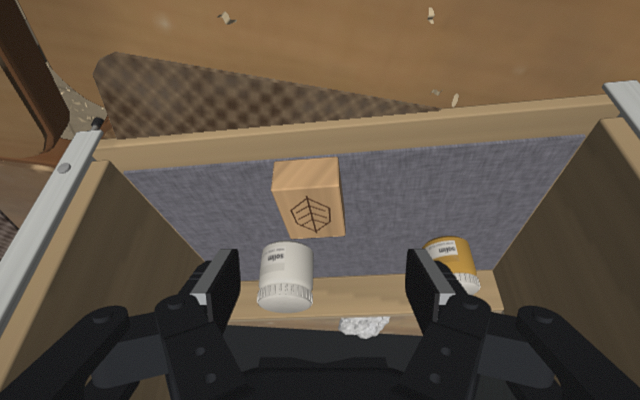

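The view shows the block still face up at (309,198), clear of the white jar at (286,275).

```bash
python3 - <<'E'
from p import *
R=att(0,np.radians(38));g=np.array([.679,-.060,-.005])
plan([("in",g,R)])
E
```

```text
t 15.125 tcp [ 0.6322 -0.0522  0.0644] F [-0.3 -0.2 -0.1] w 0.0791 q [-0.38  0.1   2.14  0.65  0.33 -2.46]
in [ 0.679 -0.06  -0.005] [0.56, -0.54, 8.37, -1.8, -0.0, -2.32]
```

drive_tool --pt "0 0.3 -0.5 2 -1 0 -1" --pt "0 0.5 -0.5 4 -1.8 0 -2.3" --pt "0 0.6 -0.5 6 -1.8 0 -2.3" --pt "0 0.6 -0.5 7.5 -1.8 0 -2.3" --pt "0 0.6 -0.5 8.2 -1.8 0 -2.3"

```text
time_s: 15.75
tool_pos: [0.6775, -0.0594, -0.005]
tcp_rot: [0.001, 2.48, 0.001]
force: [-0.7, -0.4, 0.1]
gripper_width: 0.0858
finger_force: 0.0
```

```bash
python3 - <<'E'
from p import *
R=att(0,np.radians(38));g=np.array([.679,-.060,-.005])
plan([("in",g,R)])
E
```

```text
t 15.75 tcp [ 0.6775 -0.0594 -0.005 ] F [-0.7 -0.4  0.1] w 0.0858 q [-0.38  0.36  2.01  1.01  0.27 -2.87]
in [ 0.679 -0.06  -0.005] [-0.12, -0.06, 0.09, 0.02, -0.08, -0.04]
```

Reached without contact. Close.

drive_tool --pt "0.4 0 0 0 0 0 0" --pt "1 0 0 0 0 0 0" --pt "1 0 0 0 0 0 0" --pt "1 0 0 0 0 0 0" --pt "1 0 0 0 0 0 0"

```text
time_s: 16.38
tool_pos: [0.6782, -0.0598, -0.0024]
tcp_rot: [0.0, 2.476, -0.001]
force: [-3.1, 0.3, 6.6]
gripper_width: 0.0388
finger_force: 60.5
```

```bash
python3 - <<'E'
from p import *
from plant import ctrl
s=ctrl.observe();p=s["tool_pos"];R=Ro.from_rotvec(s["tcp_rot"])
R2=att(-.2,np.radians(30))
plan([("lift",p+[0,0,.03],R),("out",p+[-.16,-.0,.06],R),("bench",[.50,-.20,.06],R)])
E
```

```text
t 16.375 tcp [ 0.6782 -0.0598 -0.0024] F [-3.1  0.3  6.6] w 0.0388 q [-0.38  0.36  2.01  1.01  0.27 -2.87]
lift [ 0.678 -0.06   0.028] [-1.85, -0.0, -2.36, 0.0, 0.0, 0.0]
out [ 0.518 -0.06   0.058] [10.74, -0.01, -12.23, 0.0, 0.0, 0.0]
bench [ 0.5  -0.2   0.06] [1.28, -14.02, -1.3, 0.0, 0.0, 0.0]
```

drive_tool --pt "1 -0.9 0 -1.2 0 0 0" --pt "1 -1.9 0 -2.4 0 0 0" --pt "1 1.2 0 -5 0 0 0" --pt "1 5 0 -8 0 0 0" --pt "1 9 0 -11 0 0 0"

```text
time_s: 17.0
tool_pos: [0.5376, -0.0592, 0.0277]
tcp_rot: [0.001, 2.478, 0.0]
force: [-0.2, -1.0, -0.5]
gripper_width: 0.039
finger_force: 60.2
```

```bash
python3 - <<'E'
from p import *
R=att(-.3,np.radians(38))
plan([("over",[.50,-.20,.04],R),("down",[.50,-.20,-.0125],R)])
print(sashz())
E
```

```text
t 17.0 tcp [ 0.5376 -0.0592  0.0277] F [-0.2 -1.  -0.5] w 0.039 q [-0.53 -0.05  2.39  1.02  0.38 -3.  ]
over [ 0.5  -0.2   0.04] [2.19, -14.08, -3.29, 10.59, 0.02, 13.5]
down [ 0.5   -0.2   -0.012] [3.23, 0.0, 4.14, 0.0, 0.0, 0.0]
[0.2056 0.3951]
```

drive_tool --pt "1 0 -2 -3 3 0 4" --pt "1 0.5 -5 -4 6 0 8" --pt "1 1 -9 -4 9 0 12" --pt "1 2 -14 -3.5 10.6 0 13.5" --pt "1 2 -14 -3.5 10.6 0 13.5"

```text
time_s: 17.68
tool_pos: [0.5013, -0.2022, 0.0432]
tcp_rot: [0.376, 2.454, -0.131]
force: [0.7, 0.4, -1.0]
gripper_width: 0.0387
finger_force: 60.4
```

```bash
python3 - <<'E'
from p import *
import cv2
from plant import ctrl
R=att(-.3,np.radians(38))
plan([("over",[.50,-.20,.04],R),("down",[.50,-.20,-.0125],R)])
v=wshot();a=v.img[100:400,120:520]
cv2.imwrite("pics/held.png",a[:,:,::-1])
d=ctrl.get_image("side");cv2.imwrite("pics/held2.png",d["img"][120:270,180:380,::-1])
E
```

```text
t 17.675 tcp [ 0.5013 -0.2022  0.0432] F [ 0.7  0.4 -1. ] w 0.0387 q [-0.79 -0.1   2.4   0.9   0.38 -2.83]
over [ 0.5  -0.2   0.04] [0.35, 0.17, 0.13, -0.19, 0.04, -0.16]
down [ 0.5   -0.2   -0.012] [3.23, 0.0, 4.14, 0.0, 0.0, 0.0]
```

View pics/held.png

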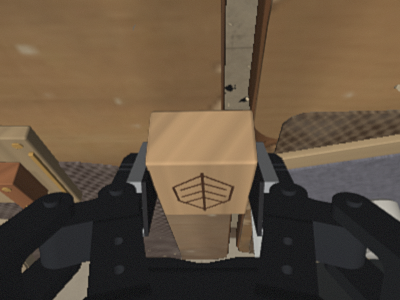

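The block is held squarely with the leaf up; a seam between two tables shows beneath at image column ~235. I locate the seam before setting down.

```bash
python3 - <<'E'
from p import *
from h import V
S=V("scene0.npz")
for u,v in((336,240),(360,270),(385,300),(410,330)):
    for du in(-25,-12,-6,0,6,12,25): print(u+du,v,S.X[v,u+du].round(3),S.img[v,u+du])
E
```

```text
311 240 [ 0.611 -0.142  0.03 ] [199 137  77]
324 240 [ 0.612 -0.184  0.006] [160 149 128]
330 240 [ 1.19  -0.811 -0.722] [172 157 127]
336 240 [ 0.602 -0.216 -0.006] [94 63 34]
342 240 [ 0.589 -0.222 -0.001] [171 136  81]
348 240 [ 0.58  -0.234 -0.002] [172 135  81]
361 240 [ 0.557 -0.256  0.   ] [186 150  91]
335 270 [ 0.528 -0.138  0.001] [181 143  84]
348 270 [ 0.51  -0.16  -0.001] [169 132  77]
354 270 [ 0.672 -0.387 -0.274] [138 124 103]
360 270 [ 0.498 -0.188 -0.01 ] [79 54 33]
366 270 [ 0.482 -0.187  0.003] [166 127  76]
372 270 [ 0.475 -0.2   -0.001] [167 129  77]
385 270 [ 0.455 -0.219  0.002] [176 139  84]
360 300 [ 0.435 -0.116  0.001] [179 142  85]
373 300 [ 0.418 -0.135  0.002] [171 133  75]
379 300 [ 0.747 -0.684 -0.716] [169 153 123]
385 300 [ 0.407 -0.162 -0.01 ] [83 54 32]
391 300 [ 0.394 -0.163  0.001] [121  91  54]
397 300 [ 0.386 -0.172  0.001] [169 130  78]
410 300 [ 0.356 -0.164  0.034] [190 169 133]
385 330 [ 0.357 -0.097  0.002] [173 137  80]
398 330 [ 0.329 -0.092  0.036] [204 184 147]
404 330 [ 0.322 -0.1    0.035] [209 189 150]
410 330 [ 0.316 -0.108  0.035] [210 190 151]
416 330 [ 0.308 -0.114  0.036] [213 191 153]
422 330 [ 0.302 -0.124  0.034] [223 203 169]
435 330 [ 0.295 -0.167  0.002] [170 130  76]
```

drive_tool --pt "1 0.2 -2 0 0 0 0" --pt "1 0.3 -4 0 0 0 0" --pt "1 0.4 -6 0 0 0 0" --pt "1 0.4 -6.2 0 0 0 0" --pt "1 0.4 -6.2 0 0 0 0"

```text
time_s: 18.4
tool_pos: [0.4815, -0.2554, 0.0433]
tcp_rot: [0.372, 2.459, -0.127]
force: [-0.8, 0.3, -0.7]
gripper_width: 0.0389
finger_force: 60.4
```

```bash
python3 - <<'E'
from p import *
R=att(-.3,np.radians(38))
from plant import ctrl
p=ctrl.observe()["tool_pos"].copy();p[2]=-.012
plan([("down",p,R)])
E
```

```text
t 18.4 tcp [ 0.4815 -0.2554  0.0433] F [-0.8  0.3 -0.7] w 0.0389 q [-0.94 -0.07  2.37  0.94  0.47 -2.99]
down [ 0.481 -0.255 -0.012] [3.38, 0.0, 4.37, -0.02, -0.26, -0.01]
```

```bash
python3 - <<'E'
from p import *
R=att(-.5,np.radians(38))
plan([("rot",[.492,-.262,.035],R),("down",[.492,-.262,-.0105],R)])
E
```

```text
t 18.4 tcp [ 0.4815 -0.2554  0.0433] F [-0.8  0.3 -0.7] w 0.0389 q [-0.94 -0.07  2.37  0.94  0.47 -2.99]
rot [ 0.492 -0.262  0.035] [-0.44, -0.31, 1.39, 7.01, -0.26, 9.03]
down [ 0.492 -0.262 -0.01 ] [2.8, -0.0, 3.59, 0.0, 0.0, 0.0]
```

drive_tool --pt "1 -0.2 -0.2 0.5 3.5 0 4.5" --pt "1 -0.4 -0.3 1.4 7 -0.3 9" --pt "1 -0.4 -0.3 1.4 7 -0.3 9" --pt "1 -0.4 -0.3 1.4 7 -0.3 9" --pt "1 -0.4 -0.3 1.4 7 -0.3 9"

```text
time_s: 19.02
tool_pos: [0.4916, -0.2634, 0.0352]
tcp_rot: [0.616, 2.412, -0.214]
force: [-1.0, -0.5, -0.4]
gripper_width: 0.039
finger_force: 60.4
```

```bash
python3 - <<'E'
from p import *
R=att(-.5,np.radians(38))
plan([("down",[.492,-.262,-.0105],R)])
E
```

```text
t 19.025 tcp [ 0.4916 -0.2634  0.0352] F [-1.  -0.5 -0.4] w 0.039 q [-0.83 -0.03  2.35  0.85  0.27 -2.67]
down [ 0.492 -0.262 -0.01 ] [2.85, 0.15, 3.58, -0.05, 0.1, 0.0]
```

drive_tool --pt "1 0.8 0 1 0 0 0" --pt "1 1.6 0 2 0 0 0" --pt "1 2.2 0 2.8 0 0 0" --pt "1 2.6 0 3.3 0 0 0" --pt "1 2.8 0 3.5 0 0 0"

```text
time_s: 19.65
tool_pos: [0.493, -0.2623, -0.003]
tcp_rot: [0.621, 2.422, -0.214]
force: [-1.2, -0.1, -1.2]
gripper_width: 0.0397
finger_force: 60.4
```

drive_tool --pt "1 0.05 0 0.06 0 0 0" --pt "1 0.1 0 0.1 0 0 0" --pt "1 0.1 0 0.1 0 0 0" --pt "1 0.1 0 0.1 0 0 0" --pt "1 0.1 0 0.1 0 0 0"

```text
time_s: 20.27
tool_pos: [0.4929, -0.2618, -0.004]
tcp_rot: [0.623, 2.423, -0.213]
force: [-1.2, 0.3, -1.0]
gripper_width: 0.039
finger_force: 60.4
```

```bash
python3 - <<'E'
from p import *
R=att(-.4,np.radians(36))
plan([("down",[.492,-.262,-.0115],R)])
E
```

```text
t 20.275 tcp [ 0.4929 -0.2618 -0.004 ] F [-1.2  0.3 -1. ] w 0.039 q [-0.82  0.1   2.34  1.18  0.2  -2.99]
down [ 0.492 -0.262 -0.012] [0.51, -0.06, 0.56, -3.64, 1.38, -4.7]
```

```bash
python3 - <<'E'
from p import *
R=att(-.5,np.radians(33))
plan([("down",[.4912,-.2608,-.009],R)])
E
```

```text
t 20.275 tcp [ 0.4929 -0.2618 -0.004 ] F [-1.2  0.3 -1. ] w 0.039 q [-0.82  0.1   2.34  1.18  0.2  -2.99]
down [ 0.491 -0.261 -0.009] [0.46, 0.01, 0.28, -0.21, 4.39, -0.12]
```

drive_tool --pt "1 0.1 0 0 0 2.2 0" --pt "1 0.2 0 0.1 0 4.4 0" --pt "1 0.4 0 0.2 0 4.4 0" --pt "1 0.45 0 0.3 0 4.4 0" --pt "1 0.45 0 0.3 0 4.4 0"

```text
time_s: 20.9
tool_pos: [0.4909, -0.2604, -0.0098]
tcp_rot: [0.643, 2.497, -0.191]
force: [0.6, -0.3, -0.6]
gripper_width: 0.039
finger_force: 60.4
```

```bash
python3 - <<'E'
from p import *
plan([])
E
```

```text
t 20.9 tcp [ 0.4909 -0.2604 -0.0098] F [ 0.6 -0.3 -0.6] w 0.039 q [-0.8   0.11  2.29  0.72  0.24 -2.53]
```

drive_tool --pt "1 0.05 0 0.1 0 0 0" --pt "1 0.1 0 0.17 0 0 0" --pt "1 0.15 0 0.25 0 0 0" --pt "1 0.15 0 0.25 0 0 0" --pt "1 0.15 0 0.25 0 0 0"

```text
time_s: 21.52
tool_pos: [0.4918, -0.2613, -0.0116]
tcp_rot: [0.642, 2.496, -0.193]
force: [-2.1, 1.8, 4.5]
gripper_width: 0.039
finger_force: 61.1
```

drive_tool --pt "0.45 0 0 0 0 0 0" --pt "0.3 0 0 0 0 0 0" --pt "0 0 0 0 0 0 0" --pt "0 0 0 0 0 0 0" --pt "0 0 0 -2 0 0 0"

```text
time_s: 22.15
tool_pos: [0.4813, -0.2552, 0.0039]
tcp_rot: [0.643, 2.499, -0.191]
force: [0.6, -0.2, -0.1]
gripper_width: 0.0851
finger_force: 0.0
```

drive_tool --pt "0 0 0 -4 0 0 0" --pt "0 0 0 -9 0 0 0" --pt "0 0 0 -13 0 0 0" --pt "0 0 0 -13 0 0 0" --pt "0 0 0 -13 0 0 0"

```text
time_s: 22.78
tool_pos: [0.4199, -0.2212, 0.1132]
tcp_rot: [0.642, 2.497, -0.192]
force: [0.3, -0.9, 0.4]
gripper_width: 0.0852
finger_force: 0.0
```

```bash
cat >>p.py <<'E'
def blk(v,z0,box,dz=.005):
    import cv2
    X=v.X;m=(abs(X[...,2]-z0)<dz)
    for i,(a,b) in enumerate(box): m&=(X[...,i]>a)&(X[...,i]<b)
    m=cv2.morphologyEx(m.astype(np.uint8),cv2.MORPH_OPEN,np.ones((3,3)))
    n,l,st,_=cv2.connectedComponentsWithStats(m);i=1+st[1:,4].argmax();P=X[l==i]
    print("blk",st[i,4],cv2.minAreaRect((P[:,:2]*1000).astype(np.float32)),"z",P[:,2].mean().round(4))
E
python3 - <<'E'
from p import *
v=wshot();blk(v,.023,[(.40,.56),(-.34,-.18)])
plan([])
from plant import ctrl
from h import V
blk(V(ctrl.get_image("side")),.023,[(.40,.56),(-.34,-.18)])
blk(V(ctrl.get_image("scene")),.023,[(.40,.56),(-.34,-.18)])
E
```

```text
blk 2467 ((476.4774169921875, -252.60140991210938), (39.998558044433594, 61.309059143066406), 63.64102554321289) z 0.0235
t 22.825 tcp [ 0.4196 -0.2208  0.1122] F [-1.2  0.9 -0.2] w 0.0856 q [-0.89 -0.51  2.48  0.34  0.66 -2.17]
blk 183 ((478.27630615234375, -253.56053161621094), (39.96318817138672, 62.14543151855469), 62.364986419677734) z 0.0224
blk 362 ((475.58642578125, -252.64169311523438), (41.152366638183594, 62.16997146606445), 62.75483703613281) z 0.0233
```

```bash
python3 - <<'E'
from p import *
R=att(-.47-np.pi/2,0)
Rm=att(-.5-np.radians(45),np.radians(15))
plan([("mid",[.44,-.24,.10],Rm),("over",[.4768,-.253,.06],R),("down",[.4768,-.253,-.024],R)])
E
```

```text
t 22.925 tcp [ 0.4195 -0.2205  0.1116] F [ 0.4  0.9 -0.5] w 0.0856 q [-0.89 -0.51  2.48  0.34  0.66 -2.17]
mid [ 0.44 -0.24  0.1 ] [-1.67, -0.71, 2.46, 18.19, 16.84, 41.12]
over [ 0.477 -0.253  0.06 ] [-1.17, 3.17, 4.45, 5.66, 14.28, 43.03]
down [ 0.477 -0.253 -0.024] [0.0, 0.0, 8.4, 0.0, 0.0, 0.0]
```

drive_tool --pt "0 -0.4 -0.2 0 3.6 3.4 8.2" --pt "0 -0.8 -0.3 0.6 7.2 6.8 16.4" --pt "0 -1.1 -0.5 1.2 11 10 25" --pt "0 -1.5 -0.6 1.8 14.6 13.5 33" --pt "0 -1.7 -0.7 2.4 18.2 16.8 41"

```text
time_s: 23.55
tool_pos: [0.4406, -0.24, 0.1007]
tcp_rot: [1.699, 2.357, -0.232]
force: [-0.3, -0.2, 0.2]
gripper_width: 0.0858
finger_force: 0.0
```

drive_tool --pt "0 -0.2 0.6 0.8 1.1 2.8 8.6" --pt "0 -0.4 1.2 1.6 2.2 5.6 17" --pt "0 -0.7 1.9 2.4 3.4 8.4 26" --pt "0 -0.9 2.5 3.2 4.5 11.2 34.5" --pt "0 -1.2 3.2 4.4 5.7 14.3 43"

```text
time_s: 24.18
tool_pos: [0.4788, -0.2522, 0.0618]
tcp_rot: [2.633, 1.684, 0.003]
force: [-0.1, 1.0, -0.3]
gripper_width: 0.0855
finger_force: 0.0
```

```bash
python3 - <<'E'
from p import *
R=att(-.47-np.pi/2,0)
plan([("over",[.4768,-.253,.06],R),("down",[.4768,-.253,-.024],R)])
E
```

```text
t 24.175 tcp [ 0.4788 -0.2522  0.0618] F [-0.1  1.  -0.3] w 0.0855 q [-0.71  0.22  1.83 -0.    1.07 -0.27]
over [ 0.477 -0.253  0.06 ] [-0.16, -0.15, 0.17, 0.82, 0.37, 2.14]
down [ 0.477 -0.253 -0.024] [0.0, 0.0, 8.4, 0.0, 0.0, 0.0]
```

Align over the block, re-measure, then descend.

drive_tool --pt "0 -0.2 -0.2 0.2 0.8 0.4 2.1" --pt "0 -0.2 -0.2 0.2 0.8 0.4 2.1" --pt "0 -0.2 -0.2 0.2 0.8 0.4 2.1" --pt "0 -0.2 -0.2 0.2 0.8 0.4 2.1" --pt "0 -0.2 -0.2 0.2 0.8 0.4 2.1"

```text
time_s: 24.8
tool_pos: [0.4762, -0.2537, 0.0625]
tcp_rot: [2.668, 1.648, 0.001]
force: [0.3, 0.2, 0.5]
gripper_width: 0.0851
finger_force: 0.0
```

```bash
python3 - <<'E'
from p import *
v=wshot();blk(v,.0235,[(.42,.54),(-.31,-.19)])
R=att(-.47-np.pi/2,0)
plan([("down",[.4768,-.253,-.024],R)])
E
```

```text
blk 5720 ((476.83197021484375, -253.1177978515625), (40.79058074951172, 60.07407760620117), 63.59927749633789) z 0.0235
t 24.85 tcp [ 0.4762 -0.2538  0.0625] F [-0.  -0.4  0.5] w 0.0856 q [-0.71  0.23  1.83 -0.    1.08 -0.25]
down [ 0.477 -0.253 -0.024] [0.12, -0.02, 8.65, 0.28, 0.14, 0.31]
```

drive_tool --pt "0 0.1 0 3 0 0 0" --pt "0 0.1 0 6 0 0 0" --pt "0 0.1 0 7.8 0 0 0" --pt "0 0.1 0 8.6 0 0 0" --pt "0 0.1 0 8.6 0 0 0"

```text
time_s: 25.48
tool_pos: [0.4769, -0.2534, -0.0237]
tcp_rot: [2.669, 1.647, 0.001]
force: [-0.1, 1.4, 0.2]
gripper_width: 0.0854
finger_force: 0.0
```

drive_tool --pt "0.3 0 0 0 0 0 0" --pt "0.6 0 0 0 0 0 0" --pt "1 0 0 0 0 0 0" --pt "1 0 0 0 0 0 0" --pt "1 0 0 0 0 0 0"

```text
time_s: 26.1
tool_pos: [0.4779, -0.2543, -0.0224]
tcp_rot: [2.667, 1.646, 0.002]
force: [-0.0, 0.9, 5.7]
gripper_width: 0.0586
finger_force: 65.9
```

```bash
python3 - <<'E'
from p import *
from plant import ctrl
from h import V
s=ctrl.observe();p=s["tool_pos"];R=Ro.from_rotvec(s["tcp_rot"])
y=R.apply([0,1,0]);print("y angle",np.degrees(np.arctan2(y[1],y[0])),R.apply([0,0,1]))
v=wshot();blk(v,.0235,[(.42,.54),(-.31,-.19)])
d=ctrl.get_image("wrist")
for vv in range(200,300,8): pass
# tips in tool frame
X=(v.X-p)@R.as_matrix();m=(abs(X[...,0])<.013)&(abs(X[...,1])>.031)&(abs(X[...,1])<.05)&(X[...,2]>-.08)&(X[...,2]<0)
print("tip z",np.percentile(X[m][:,2],[50,90,99,100]) if m.any() else None)
# bed remeasure
for n in("scene","side"):
    w=V(ctrl.get_image(n)) 
    import cv2
    X=w.X;bx=(X[...,0]>.51)&(X[...,0]<.65)&(X[...,1]<-.36)&(X[...,1]>-.48)&(X[...,2]>.0275)&(X[...,2]<.036)
    k,l,st,c=cv2.connectedComponentsWithStats(bx.astype(np.uint8))
    cs=[]
    for i in range(1,k):
        if st[i,4]>40:
            r=cv2.minAreaRect((X[l==i][:,:2]*1000).astype(np.float32));cs.append(np.array(r[0]));print(n,st[i,4],np.round(r[0],1),np.round(r[1],1),round(r[2],1))
    if len(cs)==2: print(n,"mid",(cs[0]+cs[1])/2,"axis",np.degrees(np.arctan2(*(abs(cs[1]-cs[0])))))
plan([])
E
```

```text
y angle -26.649624528436323 [ 0.00504704 -0.00581081 -0.99997038]
blk 14520 ((477.55126953125, -253.24917602539062), (41.20543670654297, 72.10417938232422), 63.58934020996094) z 0.0235
tip z [-0.06114766 -0.02256087 -0.02156745 -0.02040342]
side 114 [ 558.4 -446.9] [17.8 66.5] 71.0
side 114 [ 576.6 -387.8] [18.4 65.4] 71.3
side mid [ 567.46820068 -417.3637085 ] axis 17.099299548950995
t 26.3 tcp [ 0.4779 -0.2543 -0.0224] F [ 0.1 -0.1  5.7] w 0.0586 q [-0.71  0.37  1.85 -0.    0.91 -0.25]
```

```bash
python3 - <<'E'
from p import *
R=att(np.radians(-17.6)-np.pi/2,0)
plan([("lift",[.478,-.2543,.045],att(np.radians(-26.6)-np.pi/2,0)),("hover",[.566,-.417,.045],R)])
E
```

```text
t 26.3 tcp [ 0.4779 -0.2543 -0.0224] F [ 0.1 -0.1  5.7] w 0.0586 q [-0.71  0.37  1.85 -0.    0.91 -0.25]
lift [ 0.478 -0.254  0.045] [-0.02, 0.05, -6.74, 0.41, 0.17, -0.05]
hover [ 0.566 -0.417  0.045] [-10.61, 15.15, 0.0, 0.0, 0.0, -9.0]
```

drive_tool --pt "1 0 0 -1 0 0 0" --pt "1 0 0 -3 0.2 0 0" --pt "1 0 0 -5 0.4 0.2 0" --pt "1 0 0 -6.7 0.4 0.2 0" --pt "1 0 0 -6.7 0.4 0.2 0"

```text
time_s: 26.92
tool_pos: [0.4776, -0.2539, 0.0448]
tcp_rot: [2.673, 1.649, 0.001]
force: [-0.3, 0.0, -0.3]
gripper_width: 0.0591
finger_force: 65.3
```

drive_tool --pt "1 -2.6 3.7 0 0 0 -2" --pt "1 -5.2 7.4 0 0 0 -4.5" --pt "1 -8 11.4 0 0 0 -7" --pt "1 -10.6 15.1 0 0 0 -9" --pt "1 -10.6 15.1 0 0 0 -9"

```text
time_s: 27.55
tool_pos: [0.564, -0.4177, 0.0409]
tcp_rot: [-2.535, -1.85, 0.001]
force: [0.2, 0.7, -1.0]
gripper_width: 0.0585
finger_force: 65.3
```

drive_tool --pt "1 0 0 0 0 0 0" --pt "1 0 0 0 0 0 0" --pt "1 0 0 0 0 0 0" --pt "1 0 0 0 0 0 0" --pt "1 0 0 0 0 0 0"

```text
time_s: 28.18
tool_pos: [0.564, -0.4154, 0.0429]
tcp_rot: [-2.534, -1.853, 0.0]
force: [0.4, -0.0, -1.4]
gripper_width: 0.0586
finger_force: 65.3
```

```bash
cat >bedm.py <<'E'
from p import *
import cv2
def bed(v):
    X=v.X;cs=[]
    bx=(X[...,0]>.50)&(X[...,0]<.65)&(X[...,1]<-.35)&(X[...,1]>-.49)&(X[...,2]>.0275)&(X[...,2]<.035)
    k,l,st,c=cv2.connectedComponentsWithStats(bx.astype(np.uint8))
    for i in range(1,k):
        if st[i,4]>40:
            r=cv2.minAreaRect((X[l==i][:,:2]*1000).astype(np.float32));cs.append(np.array(r[0]));print(st[i,4],np.round(r[0],1),np.round(r[1],1),round(r[2],1),X[l==i][:,2].mean().round(4))
    if len(cs)==2: d=cs[1]-cs[0];print("mid",(cs[0]+cs[1])/2,"axis",np.degrees(np.arctan2(d[1],d[0])))
E
python3 - <<'E'
from bedm import *
v=wshot();bed(v)
P=v.X[(abs(v.X[...,2]-.012)<.004)&(abs(v.X[...,0]-.566)<.1)&(abs(v.X[...,1]+.417)<.09)]
print("board",len(P),cv2.minAreaRect((P[:,:2]*1000).astype(np.float32)),P[:,2].mean())
z=v.X[...,2];b=(abs(v.X[...,0]-.566)<.05)&(abs(v.X[...,1]+.417)<.05)&(z>.07)&(z<.105);print("blocktop",np.median(z[b]))
cv2.imwrite("pics/hov.png",v.img[:,:,::-1])
plan([])
E
```

```text
4036 [ 575.5 -388.2] [18.3 64. ] 72.3 0.0315
board 21764 ((573.2906494140625, -410.88482666015625), (195.99652099609375, 162.11277770996094), 4.216090679168701) 0.0126908466925058
blocktop 0.08873061709580873
t 28.225 tcp [ 0.564  -0.4155  0.0428] F [ 0.4  0.4 -0.2] w 0.059 q [-0.81  0.63  1.32  0.    1.19 -0.5 ]
```

View pics/hov.png

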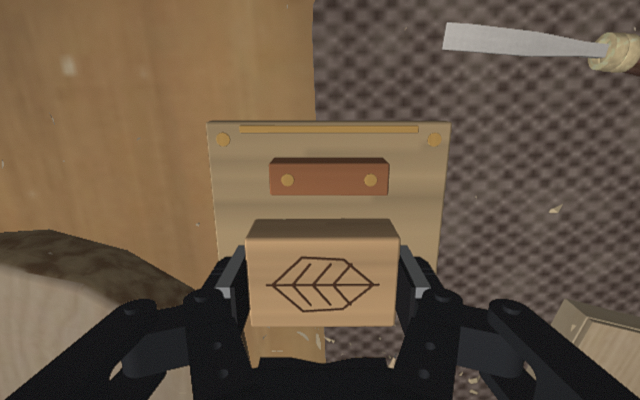

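The view shows the block (leaf up) centred at about (323,285) above the bed, cheek at (329,176). A log slab is to the left, so I check its clearance.

```bash
python3 - <<'E'
from bedm import *
from plant import ctrl
from h import V
v=wshot();s=ctrl.observe();p=s["tool_pos"];R=Ro.from_rotvec(s["tcp_rot"])
blk(v,.0887,[(.50,.63),(-.48,-.36)],.004)
y=R.apply([0,1,0]);print("tool y",np.degrees(np.arctan2(y[1],y[0])),R.apply([0,0,1]))
S=V("scene0.npz");a=np.radians(-17.7)
for w in(S,V("side0.npz")):
    q=w.X-[.566,-.4175,0];u=q[...,0]*np.cos(a)+q[...,1]*np.sin(a);n=-q[...,0]*np.sin(a)+q[...,1]*np.cos(a)
    for lim in(.03,.06):
        m=(abs(n)<lim)&(u<-.06)&(u>-.2)&(w.X[...,2]>.02)
        if m.any(): print("nearest slab u",np.percentile(u[m],99),"z",np.percentile(w.X[...,2][m],[50,99]))
R2=att(np.radians(-17.7)-np.pi/2,0)
plan([("above",[.566,-.4175,.024],R2),("seat",[.566,-.4175,-.0115],R2)])
E
```

```text
blk 14239 ((563.6990356445312, -414.6905212402344), (41.19820785522461, 72.14925384521484), 71.76841735839844) z 0.0887
tool y -17.65127198511973 [-0.00168877  0.00216894 -0.99999622]
nearest slab u -0.12467582607703141 z [0.04344161 0.05058577]
nearest slab u -0.08621969638970962 z [0.04824887 0.05080465]
nearest slab u -0.11817944265833522 z [0.0415281  0.04988787]
nearest slab u -0.07863316829917275 z [0.04550662 0.05002141]
t 28.275 tcp [ 0.564  -0.4155  0.0428] F [ 0.2  0.5 -1.1] w 0.0588 q [-0.81  0.63  1.32  0.    1.19 -0.5 ]
above [ 0.566 -0.418  0.024] [-0.14, 0.25, 1.88, -0.13, -0.09, 0.05]
seat [ 0.566 -0.418 -0.012] [0.0, 0.0, 3.55, 0.0, 0.0, 0.0]
```

drive_tool --pt "1 -0.2 0.25 0.5 0 0 0" --pt "1 -0.2 0.25 1.5 0 0 0" --pt "1 -0.2 0.25 2.5 0 0 0" --pt "1 -0.2 0.25 3 0 0 0" --pt "1 -0.2 0.25 3 0 0 0"

```text
time_s: 28.9
tool_pos: [0.5654, -0.4177, 0.0117]
tcp_rot: [-2.532, -1.852, 0.0]
force: [-0.4, -0.1, -1.4]
gripper_width: 0.0587
finger_force: 65.2
```

```bash
python3 - <<'E'
from bedm import *
v=wshot();bed(v)
from plant import ctrl
z=v.X[...,2];b=(abs(v.X[...,0]-.566)<.03)&(abs(v.X[...,1]+.417)<.03)&(z>.045)&(z<.07);zt=np.median(z[b]);print(zt)
blk(v,zt,[(.50,.63),(-.48,-.36)],.003)
R2=att(np.radians(-17.7)-np.pi/2,0)
plan([("seat",[.5659,-.4182,-.0115],R2)])
E
```

```text
5709 [ 575.5 -388.1] [18.1 64.1] 72.4 0.0316
96 [ 547.2 -453.2] [ 1.8 47.6] 72.4 0.0314
mid [ 561.38742065 -420.6583252 ] axis -113.48447522721321
0.057585041400753184
blk 13958 ((565.221435546875, -417.3985595703125), (41.27666473388672, 71.79087829589844), 72.74034881591797) z 0.0576
t 28.95 tcp [ 0.5657 -0.418   0.0124] F [ 0.9 -0.7 -1.3] w 0.0587 q [-0.81  0.68  1.32  0.    1.15 -0.5 ]
seat [ 0.566 -0.418 -0.012] [-0.02, 0.03, 2.39, -0.16, -0.11, 0.05]
```

drive_tool --pt "1 0 0.08 0.4 0 0 0" --pt "1 0 0.08 0.9 0 0 0" --pt "1 0 0.08 1.4 0 0 0" --pt "1 0 0.08 1.9 0 0 0" --pt "1 0 0.08 2.1 0 0 0"

```text
time_s: 29.58
tool_pos: [0.5662, -0.418, -0.009]
tcp_rot: [-2.533, -1.852, 0.0]
force: [0.9, 0.1, -1.1]
gripper_width: 0.0586
finger_force: 65.3
```

drive_tool --pt "1 0 0 0.1 0 0 0" --pt "1 0 0 0.2 0 0 0" --pt "1 0 0 0.25 0 0 0" --pt "1 0 0 0.25 0 0 0" --pt "1 0 0 0.25 0 0 0"

```text
time_s: 30.2
tool_pos: [0.5667, -0.4185, -0.0101]
tcp_rot: [-2.534, -1.853, 0.0]
force: [-2.0, 2.9, 5.4]
gripper_width: 0.0586
finger_force: 66.0
```

drive_tool --pt "0.25 0 0 0 0 0 0" --pt "0.2 0 0 0 0 0 0" --pt "0.1 0 0 0 0 0 0" --pt "0.1 0 0 0 0 0 0" --pt "0.1 0 0 -1 0 0 0"

```text
time_s: 30.82
tool_pos: [0.5658, -0.4177, -0.0016]
tcp_rot: [-2.532, -1.851, 0.001]
force: [0.1, -0.1, -0.7]
gripper_width: 0.0769
finger_force: 0.0
```

drive_tool --pt "0.1 0 0 -3 0 0 0" --pt "0 0 0 -7 0 0 0" --pt "0 0 0 -11 0 0 0" --pt "0 0 0 -11 0 0 0" --pt "0 0 0 -11 0 0 0"

```text
time_s: 31.45
tool_pos: [0.5665, -0.4184, 0.1091]
tcp_rot: [-2.533, -1.852, 0.0]
force: [-0.2, 0.3, -0.8]
gripper_width: 0.0857
finger_force: 0.0
```

```bash
python3 - <<'E'
from bedm import *
v=wshot();bed(v);blk(v,.0353,[(.51,.63),(-.47,-.37)],.0025)
cv2.imwrite("pics/seat.png",v.img[:,:,::-1])
R=att(YH,np.radians(40));k=np.array([.589,-.0443,.2645])
print(sashz())
plan([])
E
```

```text
2299 [ 575.6 -388.4] [18.4 64.1] 72.3 0.0316
203 [ 571.9 -400.6] [ 3.9 58.7] 72.5 0.0322
1869 [ 557.5 -445.1] [22.3 64.1] 72.3 0.0317
blk 4292 ((566.3789672851562, -417.9530334472656), (40.35923767089844, 60.05315399169922), 72.2045669555664) z 0.0356
[0.2054 0.3951]
t 31.55 tcp [ 0.5658 -0.4177  0.1074] F [-0.4  0.4 -0.4] w 0.0854 q [-0.81  0.57  1.28  0.    1.3  -0.5 ]
```

View pics/seat.png

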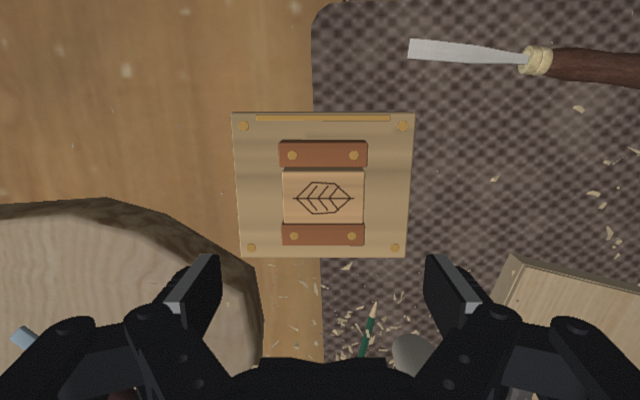

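The bed view shows the block seated between the cheeks, centred and leaf up, at (323,197). Measured error is under 1 mm. Next is the sash.

```bash
cat >>p.py <<'E'
RK=att(.067,np.radians(40));KT=np.array([.5892,-.0443,.2655])+RK.apply([0,0,.006])
E
python3 - <<'E'
from p import *
plan([("W1",[.45,-.32,.28],att(-1.25,np.radians(12))),("W2",[.44,-.18,.36],att(-.55,np.radians(28))),("W3",KT-RK.apply([0,0,.11]),RK)])
E
```

```text
t 31.55 tcp [ 0.5658 -0.4177  0.1074] F [-0.4  0.4 -0.4] w 0.0854 q [-0.81  0.57  1.28  0.    1.3  -0.5 ]
W1 [ 0.45 -0.32  0.28] [5.85, -14.09, -17.17, -4.0, -11.87, -35.88]
W2 [ 0.44 -0.18  0.36] [11.64, 3.47, -10.65, -13.76, -15.34, -37.81]
W3 [ 0.523 -0.049  0.345] [0.54, 15.5, 1.39, -19.8, -11.62, -29.36]
```

drive_tool --pt "0 0.5 -1 -4.5 0 -1 -6" --pt "0 1.5 -4 -8.5 -1 -3 -14" --pt "0 3 -8 -12 -2 -6 -22" --pt "0 4.5 -11 -15 -3 -9 -30" --pt "0 5.8 -14 -17.2 -4 -11.9 -36"

```text
time_s: 32.17
tool_pos: [0.4503, -0.3203, 0.2818]
tcp_rot: [1.726, 2.407, -0.185]
force: [-0.3, -0.3, 0.0]
gripper_width: 0.0853
finger_force: 0.0
```

drive_tool --pt "0 2 0.7 -2 -2.5 -3 -7" --pt "0 4.5 1.4 -4 -5.5 -6 -15" --pt "0 7 2.1 -6 -8 -9 -22.5" --pt "0 9.5 2.8 -8.5 -11 -12 -30" --pt "0 11.6 3.5 -10.6 -13.8 -15.3 -37.8"

```text
time_s: 32.8
tool_pos: [0.4409, -0.1801, 0.3601]
tcp_rot: [0.713, 2.565, -0.181]
force: [0.3, 0.3, 0.0]
gripper_width: 0.0853
finger_force: 0.0
```

```bash
python3 - <<'E'
from p import *
plan([("W3",KT-RK.apply([0,0,.11]),RK)])
E
```

```text
t 32.8 tcp [ 0.4409 -0.1801  0.3601] F [0.3 0.3 0. ] w 0.0853 q [-0.69 -0.6   2.02  0.07  1.24 -1.73]
W3 [ 0.523 -0.049  0.345] [0.52, 15.46, 1.4, -19.66, -11.48, -28.94]
```

drive_tool --pt "0 -0.5 3.5 -0.5 -4 -2.3 -6" --pt "0 -0.5 7 -0.5 -8 -4.6 -12" --pt "0 0 10.5 0 -12 -7 -18" --pt "0 0.3 13.5 0.7 -16 -9.3 -24" --pt "0 0.5 15.5 1.4 -19.7 -11.5 -29"

```text
time_s: 33.42
tool_pos: [0.5238, -0.0487, 0.3442]
tcp_rot: [-0.082, 2.442, 0.032]
force: [-0.0, 0.4, 0.0]
gripper_width: 0.0855
finger_force: 0.0
```

drive_tool --pt "0 0 0 0 0 0 0" --pt "0 0 0 0 0 0 0" --pt "0 0 0 0 0 0 0" --pt "0 0 0 0 0 0 0" --pt "0 0 0 0 0 0 0"

```text
time_s: 34.05
tool_pos: [0.5238, -0.0504, 0.3462]
tcp_rot: [-0.077, 2.442, 0.028]
force: [0.4, -0.3, -0.6]
gripper_width: 0.0852
finger_force: 0.0
```

```bash
python3 - <<'E'
from p import *
v=wshot();X=v.X
m=(abs(X[...,0]-.565)<.02)&(abs(X[...,1]+.046)<.04)&(abs(X[...,2]-.30)<.03)
print(m.sum(),X[m].min(0),X[m].max(0),np.median(X[m],0))
plan([("K",KT,RK)])
E
```

```text
1863 [ 0.55823006 -0.06163439  0.28226278] [ 0.58039514 -0.02867677  0.31521168] [ 0.56163612 -0.0457458   0.30430067]
t 34.1 tcp [ 0.5238 -0.0503  0.3462] F [ 0.5  0.2 -0.6] w 0.0851 q [-0.58 -0.62  2.13  0.45  1.09 -2.32]
K [ 0.593 -0.044  0.261] [0.16, 0.19, 11.0, -0.14, 0.04, -0.19]
```

drive_tool --pt "0 0.1 0.1 3 0 0 0" --pt "0 0.1 0.2 6 0 0 0" --pt "0 0.1 0.2 9 0 0 0" --pt "0 0.1 0.2 11 0 0 0" --pt "0 0.1 0.2 11 0 0 0"

```text
time_s: 34.72
tool_pos: [0.593, -0.0432, 0.2591]
tcp_rot: [-0.077, 2.445, 0.031]
force: [0.3, 0.1, -0.5]
gripper_width: 0.0855
finger_force: 0.0
```

drive_tool --pt "0.4 0 0 0 0 0 0" --pt "1 0 0 0 0 0 0" --pt "1 0 0 0 0 0 0" --pt "1 0 0 0 0 0 0" --pt "1 0 0 0 0 0 0"

```text
time_s: 35.35
tool_pos: [0.5933, -0.0443, 0.2602]
tcp_rot: [-0.076, 2.443, 0.027]
force: [4.7, -1.8, -5.5]
gripper_width: 0.0312
finger_force: 60.1
```

```bash
python3 - <<'E'
from p import *
from plant import ctrl
s=ctrl.observe();p=s["tool_pos"];R=Ro.from_rotvec(s["tcp_rot"])
plan([("dn1",p-[0,0,.09],R),("dn2",p-[0,0,.18],R),("dn3",p-[0,0,.19],R)])
E
```

```text
t 35.35 tcp [ 0.5933 -0.0443  0.2602] F [ 4.7 -1.8 -5.5] w 0.0312 q [-0.46 -0.35  2.12  0.47  0.8  -2.33]
dn1 [ 0.593 -0.044  0.17 ] [5.78, 0.0, 6.9, 0.0, 0.0, 0.0]
dn2 [ 0.593 -0.044  0.08 ] [5.78, 0.0, 6.9, 0.0, 0.0, 0.0]
dn3 [ 0.593 -0.044  0.07 ] [0.64, 0.0, 0.77, 0.0, 0.0, 0.0]
```

drive_tool --pt "1 1 0 1.2 0 0 0" --pt "1 2.1 0 2.5 0 0 0" --pt "1 3.2 0 3.8 0 0 0" --pt "1 4.3 0 5.1 0 0 0" --pt "1 5.4 0 6.4 0 0 0"

```text
time_s: 35.98
tool_pos: [0.5933, -0.0444, 0.1761]
tcp_rot: [-0.076, 2.442, 0.027]
force: [6.8, -4.6, -5.1]
gripper_width: 0.0311
finger_force: 60.1
```

```bash
python3 - <<'E'
from p import *
print(sashz());plan([])
E
```

```text
[0.1201 0.3091]
t 36.025 tcp [ 0.5932 -0.0444  0.1744] F [12.9 -3.4 -8.2] w 0.031 q [-0.46 -0.24  2.21  0.59  0.62 -2.48]
```

drive_tool --pt "1 1 0 1.2 0 0 0" --pt "1 2.1 0 2.5 0 0 0" --pt "1 3.2 0 3.8 0 0 0" --pt "1 4.2 0 5 0 0 0" --pt "1 5 0 6 0 0 0"

```text
time_s: 36.65
tool_pos: [0.5933, -0.0443, 0.0976]
tcp_rot: [-0.075, 2.443, 0.027]
force: [2.6, -4.9, -5.8]
gripper_width: 0.0309
finger_force: 64.4
```

```bash
python3 - <<'E'
from p import *
print(sashz());plan([])
E
```

```text
[0.0415 0.2308]
t 36.7 tcp [ 0.5932 -0.0444  0.0967] F [ 7.5 -4.3 -7.6] w 0.031 q [-0.46 -0.08  2.26  0.8   0.47 -2.73]
```

drive_tool --pt "1 0.4 0 0.5 0 0 0" --pt "1 0.8 0 1 0 0 0" --pt "1 1.2 0 1.45 0 0 0" --pt "1 1.45 0 1.75 0 0 0" --pt "1 1.55 0 1.85 0 0 0"

```text
time_s: 37.33
tool_pos: [0.5933, -0.0444, 0.0739]
tcp_rot: [-0.075, 2.443, 0.027]
force: [2.3, -4.9, -6.2]
gripper_width: 0.031
finger_force: 64.6
```

```bash
python3 - <<'E'
from p import *
print(sashz());plan([])
E
```

```text
[0.0174 0.2074]
t 37.375 tcp [ 0.5933 -0.0443  0.0738] F [ 2.4 -5.5 -6.8] w 0.031 q [-0.46 -0.03  2.26  0.89  0.43 -2.84]
```

drive_tool --pt "1 0.07 0 0.08 0 0 0" --pt "1 0.13 0 0.16 0 0 0" --pt "1 0.2 0 0.24 0 0 0" --pt "1 0.26 0 0.31 0 0 0" --pt "1 0.3 0 0.36 0 0 0"

```text
time_s: 38.0
tool_pos: [0.5939, -0.0443, 0.0721]
tcp_rot: [-0.078, 2.439, 0.026]
force: [-52.8, -4.0, 44.3]
gripper_width: 0.0312
finger_force: 71.2
```

```bash
python3 - <<'E'
from p import *
print(sashz());plan([])
E
```

```text
[0.0156 0.2055]
t 38.05 tcp [ 0.5938 -0.0443  0.0722] F [-46.   -5.1  38.6] w 0.0308 q [-0.46 -0.02  2.27  0.91  0.42 -2.86]
```

drive_tool --pt "1 -0.1 0 -0.12 0 0 0" --pt "1 -0.15 0 -0.18 0 0 0" --pt "1 -0.15 0 -0.18 0 0 0" --pt "1 -0.15 0 -0.18 0 0 0" --pt "1 -0.15 0 -0.18 0 0 0"

```text
time_s: 38.67
tool_pos: [0.5934, -0.0443, 0.0724]
tcp_rot: [-0.076, 2.442, 0.027]
force: [-9.4, -5.6, 3.8]
gripper_width: 0.0309
finger_force: 65.9
```

drive_tool --pt "0.5 0 0 0 0 0 0" --pt "0.3 0 0 0 0 0 0" --pt "0 0 0 0 0 0 0" --pt "0 0 0 0 0 0 0" --pt "0 0 0 -1 0 0 0"

```text
time_s: 39.3
tool_pos: [0.5868, -0.0438, 0.0801]
tcp_rot: [-0.077, 2.443, 0.03]
force: [-0.5, -0.1, -0.7]
gripper_width: 0.0855
finger_force: 0.0
```

drive_tool --pt "0 0 0 -3 0 0 0" --pt "0 0 0 -7 0 0 0" --pt "0 0 0 -11 0 0 0" --pt "0 0 0 -13 0 0 0" --pt "0 0 0 -13 0 0 0"

```text
time_s: 39.92
tool_pos: [0.5041, -0.0504, 0.182]
tcp_rot: [-0.076, 2.438, 0.024]
force: [1.1, 0.1, 0.4]
gripper_width: 0.0854
finger_force: 0.0
```

```bash
python3 - <<'E'
from p import *
from plant import ctrl
from h import V
import cv2
v=wshot();X=v.X
m=(abs(X[...,0]-.565)<.02)&(abs(X[...,1]+.046)<.04)&(abs(X[...,2]-.11)<.03)
print("knob z",X[m][:,2].min(),X[m][:,2].max())
print(sashz());plan([])
D=V(ctrl.get_image("side"));D0=V("side0.npz")
blk(D,.035,[(.51,.63),(-.47,-.37)],.0035)
df=np.abs(D.img.astype(int)-D0.img).max(2)[205:245,345:435];print("jar region diff",(df>40).sum(),np.argwhere(df>40)[:5])
E
```

```text
knob z 0.09256962684316723 0.1254141706317832
[0.0164 0.2057]
t 40.025 tcp [ 0.5037 -0.0495  0.1796] F [0.  1.  0.9] w 0.0852 q [-0.62 -0.58  2.43  0.6   0.81 -2.57]
blk 232 ((567.59130859375, -419.06390380859375), (43.206790924072266, 61.66756057739258), 71.60839080810547) z 0.0347
jar region diff 233 [[ 0 10]
 [ 0 11]
 [ 0 12]
 [ 0 13]
 [ 0 15]]
```

```bash
python3 - <<'E'
from plant import ctrl
from h import V
import numpy as np
D=V(ctrl.get_image("side"));D0=V("side0.npz")
df=np.abs(D.img.astype(int)-D0.img).max(2)
print("white",(df[220:246,352:375]>50).sum(),"ochre",(df[210:236,408:430]>50).sum())
print(ctrl.hand_in())
E
```

```text
white 0 ochre 0
the job is handed in; nothing more can be done
None
```

The block is seated face up in the bed, about 1 mm or less off by measurement, the sash is fully down and the jars are unmoved; I handed in at about 40 s, but I viewed 11 pictures, one over the limit of 10.

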